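# Sort electrode rods by weight into the cell

### The arm

A 6-joint arm with a two-finger parallel gripper is mounted at the origin on the work surface. World frame = base frame: x ahead of the robot, y to its left, z up, the work surface at z = 0. Lengths are in m, angles in rad, forces in N, time in s.
With the tool pointing down it reaches from about 0.3 to 0.775 m from the base axis. Payload 14.6 kg.
Tool frame: the origin (TCP) lies at the very end of the fingers, on their centre line; the grasp point (between the pads) lies 19 mm behind it; y points along the fingers, x is the direction in which the jaws open and shut, and the axes are right-handed (so a half turn about y gives the same grasp; the last joint's range is limited). The gripper opens to 94 mm and grips with 3 to 60 N. Pads are 16 mm wide; open, the fingers measure 119 mm over their backs; the gripper's body (75 mm by 177 mm) begins 78 mm behind the grasp point.
Start: joints at [1.134, 0.3, 1.521, -0, 1.321, -0.067], TCP at [0.199, 0.513, 0.182] pointing down, gripper open.
Joint ranges: [-3.03, 3.03], [-0.79, 2.21], [0.23, 2.52], [-1.04, 4.18], [0, 3.07], [-2.55, 2.55]. Speed limits (rad/s): [2.22, 2.22, 2.57, 3.14, 3.14, 3.14].

### API

Orientations are given as [roll, pitch, yaw] about the fixed x, y, z axes, in that order (R = Rz(yaw) Ry(pitch) Rx(roll)).
In Python, from station import get_obs, cams, hand_in gives the robot as it stands. The module is installed in compiled form; this text tells all that it offers.
- The arm moves only by the tool step_arm, never from a script. Its argument "plan" is a list of rows, each an object with "grip": the closure, from -1 (fully open) to 1 (shut), so that 0 is half open; "slide": the shift along the tool's x, y, z in m, a list of three; "spin": the turn about the tool's y in degrees. A call has 1 to 20 rows; each row shifts and turns the commanded pose from where the row before left it, along the tool's axes as they then stand; what a row does not reach is not made up. A row lasts 1/12 s, in which the tool goes at most 41.7 mm and 7.16 degrees, less where a joint would pass 70% of its speed; a pose out of reach is approached as far as the arm can. A call is refused whole if a number of a shift passes 0.0417 or a number of a turn 7.16, either way. A call with a gripper value outside its range is refused whole. The fingers move at their own pace and stop on an object; "force" is the grip in N (left out, the last holds). Time passes only in rows, so rows that do not move let the fingers close. It gives the time, the measured TCP pose, the force and the opening at its end, in the units of the state.
- get_obs(): the state, without advancing time (a new reading comes with each control period).
- cams.camera(name): name is "side" or "top" or "wrist"; returns the picture (400x640x3 uint8, blue, green, red); there is no depth.
- cams.calibration(name): a dict with "K" (3x3 intrinsics, pixels), "T" (4x4, takes a point from camera to world coordinates). Camera axes: x right, y up, looking along -z (the intrinsics and any distortion apply to the point x, -y, -z); pixel columns grow to the right and rows downward; lengths in m; the calibration is good to about 2 mm. A picture is of the moment at which its call begins: read the wrist's pose just before it. calibration takes no time and is no camera call; for the wrist camera it gives the pose at the moment of the call.
- hand_in(): hands the job in, once; it reports no verdict.
The state is a dict: "time_s": time; "qpos": joint angles; "joint_vel": joint speeds; "tau": joint torques, N m; "ee_pos": TCP position; "eef_rot": TCP orientation; "force": force on the tool from outside, world axes, zero at the start; "moment": the same for the moment, N m; "grip_width": finger opening in m.
Only numpy, scipy, OpenCV 4.12 (cv2) and the standard library are available. Lean on these libraries where they do the work, as an engineer would, in place of code of your own. Each camera call takes 0.05 s, during which the arm holds its last target.

### The job

Switch the power supply off before touching any rod. Then pull every electrode rod out of the storage rack, feel its weight, and stand those heavier than 400 g in the wells of the cell frame and the lighter ones in the wells of the spares rack, down on the well floor (within 50 g of that either will do). When all are sorted switch the supply fully back on; leave the bottle, beaker and meter where they are.

Things in the scene. Friction and masses are not known exactly. Their poses are not given: they have to be found in the camera images.
- store: Storage rack, plain white plastic, fixed to the bench, 166 x 130 x 80 mm with six wells in two rows of three. Origin at the centre of its underside; well centres at x = -56, 0, +56 mm and y = -42, +42 mm in its frame; each 34 x 34 mm inside, floor 8 and rim 80 mm above the underside. Only some wells hold a rod at the start. x axis within 12 degrees of straight away from the robot
- cell: Cell frame, grey plastic, fixed to the bench, 166 x 130 x 80 mm with six wells in two rows of three, empty at the start, copper strips on its top, at its +x end a black terminal block (36 mm long, 50 high) with brass posts. Origin under the middle of the wells, at the underside; well centres at x = -56, 0, +56 mm and y = -42, +42 mm in its frame; each 34 x 34 mm inside, floor 8 and rim 80 mm above the underside. x axis within 12 degrees of straight away from the robot
- spare: Spares rack, white plastic, 0.9 kg, standing loose on the bench, 166 x 130 x 80 mm with six wells in two rows of three, empty at the start, on a foot plate (220 x 130 x 6 mm) longer at both x ends. Origin at the centre of its underside; well centres at x = -56, 0, +56 mm and y = -42, +42 mm in its frame; each 34 x 34 mm inside, floor 8 and rim 80 mm above the underside. x axis within 12 degrees of straight away from the robot at the start
- toggle (a joint): Toggle lever of the power supply, 0 to 1 rad: 0 = OFF, fully over towards the robot (leaning 0.5 rad to the supply's -x side), 1 = ON, fully over away from the robot (leaning 0.5 rad to +x). It stays where it is left and moves with about 1 N at its tip; it has firm stops at both ends
- toggle_tip (a point): Centre of the black ball (26 mm diameter) on the end of the toggle lever, 70 mm from the lever's pivot; the pivot is level across the supply (along its y) and 72 mm above the bench
- supply: Power supply, white box 130 x 90 x 50 mm fixed to the bench, the toggle lever in the middle of its top. Origin at the centre of its underside; x axis points away from the robot within about 12 degrees, the lever swings in its x-z plane
- beaker: Bystander: glass beaker, 80 mm diameter, 95 mm tall, near the left edge of the work; leave it alone. Origin at the centre of its underside
- meter: Bystander: handheld meter lying flat, 160 x 80 x 38 mm, beyond the racks; leave it alone. Origin at the centre of its underside
- bottle: Bystander: white plastic bottle, 72 mm diameter, 150 mm tall, near the right edge of the work; leave it alone. Origin at the centre of its underside
- rod_a: Electrode rod, steel skin with a black top band, 24 mm diameter, 140 mm long, or absent. Origin at the centre of its lower end, z axis along the rod to its top. It starts upright in a storage rack well, its top 148 mm above the bench. All look alike, but the cores differ (hollow to lead-filled) and each weighs anything from 0.11 to 0.67 kg; only its weight in the hand tells
- rod_b: Electrode rod, steel skin with a black top band, 24 mm diameter, 140 mm long, or absent. Origin at the centre of its lower end, z axis along the rod to its top. It starts upright in a storage rack well, its top 148 mm above the bench. All look alike, but the cores differ (hollow to lead-filled) and each weighs anything from 0.11 to 0.67 kg; only its weight in the hand tells
- rod_c: Electrode rod, steel skin with a black top band, 24 mm diameter, 140 mm long, or absent. Origin at the centre of its lower end, z axis along the rod to its top. It starts upright in a storage rack well, its top 148 mm above the bench. All look alike, but the cores differ (hollow to lead-filled) and each weighs anything from 0.11 to 0.67 kg; only its weight in the hand tells
- rod_d: Electrode rod, steel skin with a black top band, 24 mm diameter, 140 mm long, or absent. Origin at the centre of its lower end, z axis along the rod to its top. It starts upright in a storage rack well, its top 148 mm above the bench. All look alike, but the cores differ (hollow to lead-filled) and each weighs anything from 0.11 to 0.67 kg; only its weight in the hand tells
- rod_e: Electrode rod, steel skin with a black top band, 24 mm diameter, 140 mm long, or absent. Origin at the centre of its lower end, z axis along the rod to its top. It starts upright in a storage rack well, its top 148 mm above the bench. All look alike, but the cores differ (hollow to lead-filled) and each weighs anything from 0.11 to 0.67 kg; only its weight in the hand tells
- rod_f: Electrode rod, steel skin with a black top band, 24 mm diameter, 140 mm long, or absent. Origin at the centre of its lower end, z axis along the rod to its top. It starts upright in a storage rack well, its top 148 mm above the bench. All look alike, but the cores differ (hollow to lead-filled) and each weighs anything from 0.11 to 0.67 kg; only its weight in the hand tells
Mind the look-alikes: they are no part of the job. Leave any brown look-alike of the rod_a alone.

How it is judged:
By the outcome, as a careful person would: the job done as asked, in the order asked, and still so for the second after the job is handed in, with the robot touching nothing.
Of rod_a, rod_b, rod_c, rod_d, rod_e, rod_f only 4 to 6 are there at a start; the rules pass over those that are not, and their reading is None.
At some moment in a run one of spare may be knocked a few centimetres aside while the robot is not near it.
It also fails if it takes over 210 s, if anything falls off the work surface, if the arm or the gripper's body presses on something with over 40 N, if the wrist force passes 120 N, or if a joint passes its speed limit or range.

## Working session

There is one attempt and no reset: what is moved stays moved. The work goes in short steps, Python scripts to look and compute and a tool call to move; the robot and the scene stay as the last step left them, time stands still between calls to the robot, and variables do not carry over. Pictures are saved under pics/ and viewed, and the job is handed in when it is done.

Besides the shell and the picture viewer there is one more tool, called after "Emit:" in YAML: its name, and indented under it one key for each argument. step_arm: Moves the arm, as the interface text tells. Its arguments: {"type":"object","properties":{"plan":{"type":"array","items":{"type":"object","properties":{"grip":{"type":"number"},"slide":{"type":"array","items":{"type":"number"}},"spin":{"type":"number"}}}},"force":{"type":"number"}},"required":["plan"]}

```bash
mkdir -p pics; python3 - <<'E'
from station import get_obs, cams
import cv2,numpy as np
np.set_printoptions(precision=4,suppress=True)
print(get_obs())
for n in ("side","top","wrist"):
    c=cams.calibration(n); print(n,c)
    cv2.imwrite(f"pics/{n}0.png",cams.camera(n))
E
```

```text
{'time_s': 0.0, 'qpos': array([ 1.1344,  0.3005,  1.5216, -0.    ,  1.3207, -0.0666]), 'joint_vel': array([0.0005, 0.0009, 0.0007, 0.0004, 0.0014, 0.0003]), 'tau': array([ -0.0001, -53.1807, -35.2735,   0.0707,   0.0244,  -0.0001]), 'ee_pos': array([0.1987, 0.5126, 0.1811]), 'eef_rot': array([-1.5707,  0.0011,  1.201 ]), 'force': array([ 0.6571,  0.6407, -0.1449]), 'moment': array([-0.0063, -0.0283,  0.0337]), 'grip_width': 0.09396370646356055}
side {'K': array([[418.7792,   0.    , 323.6896],
       [  0.    , 418.7792, 200.4718],
       [  0.    ,   0.    ,   1.    ]]), 'T': array([[ 0.9123,  0.1993, -0.3578,  0.1685],
       [-0.4094,  0.4689, -0.7826, -0.9785],
       [ 0.0118,  0.8604,  0.5094,  0.7363],
       [ 0.    ,  0.    ,  0.    ,  1.    ]])}
top {'K': array([[515.0143,   0.    , 323.4764],
       [  0.    , 515.0143, 197.042 ],
       [  0.    ,   0.    ,   1.    ]]), 'T': array([[ 0.0084,  0.995 , -0.0994,  0.4024],
       [-1.    ,  0.0083, -0.0015,  0.0007],
       [-0.0006,  0.0995,  0.995 ,  2.135 ],
       [ 0.    ,  0.    ,  0.    ,  1.    ]])}
wrist {'K': array([[296.6367,   0.    , 322.5554],
       [  0.    , 296.6367, 203.2402],
       [  0.    ,   0.    ,   1.    ]]), 'T': array([[ 0.3611, -0.9032, -0.2321,  0.1304],
       [ 0.9325,  0.3494,  0.0911,  0.539 ],
       [-0.0012, -0.2493,  0.9684,  0.3849],
       [ 0.    ,  0.    ,  0.    ,  1.    ]])}
```

View pics/side0.png

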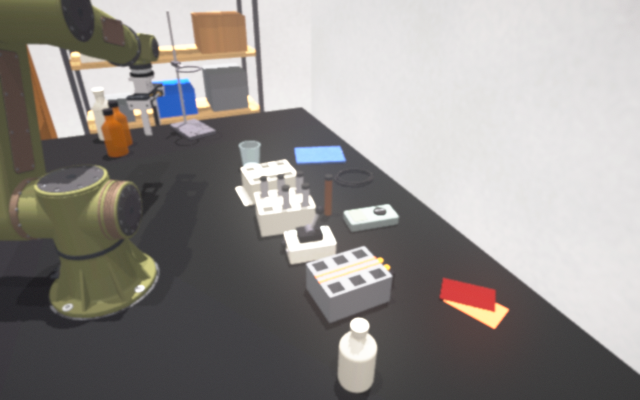

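View pics/top0.png

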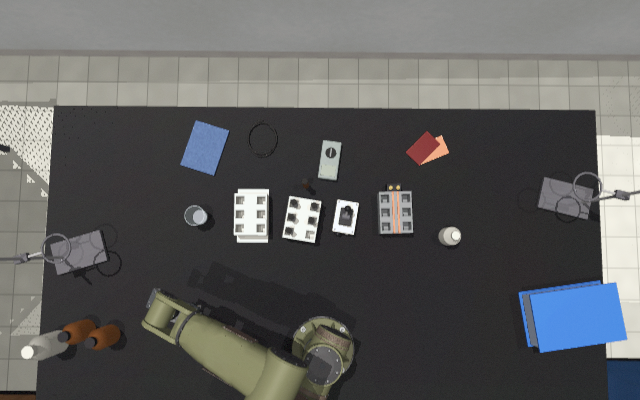

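View pics/wrist0.png

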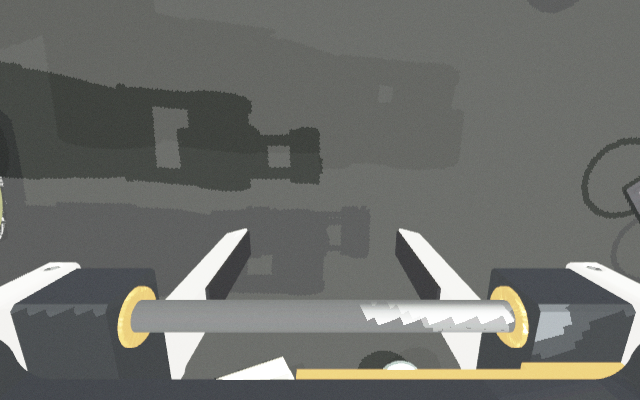

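The side view shows, left to right: spares rack (268,180), store (285,205), supply (310,240), cell (348,283), bottle (357,360) and the brown look-alike (328,195). I'll enlarge the top and side views to see more.

```bash
python3 - <<'E'
import cv2
a=cv2.imread("pics/top0.png")[120:270,170:470]; cv2.imwrite("pics/top0z.png",cv2.resize(a,None,fx=2.66,fy=2.66,interpolation=cv2.INTER_CUBIC))
a=cv2.imread("pics/side0.png")[130:330,220:420]; cv2.imwrite("pics/side0z.png",cv2.resize(a,None,fx=3,fy=3,interpolation=cv2.INTER_CUBIC))
E
```

```text
(no output)
```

View pics/top0z.png

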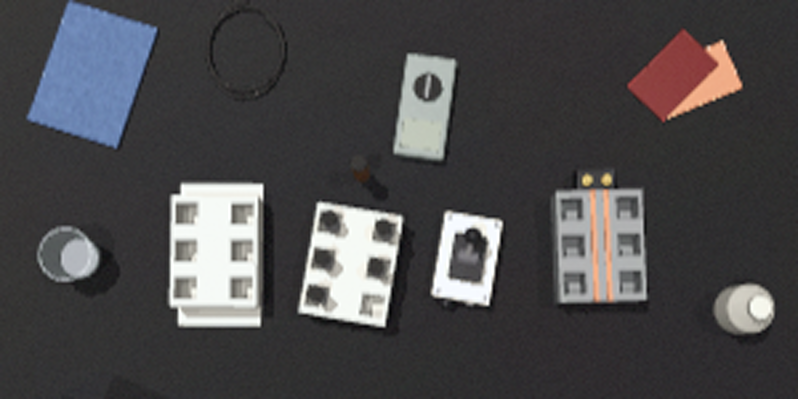

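View pics/side0z.png

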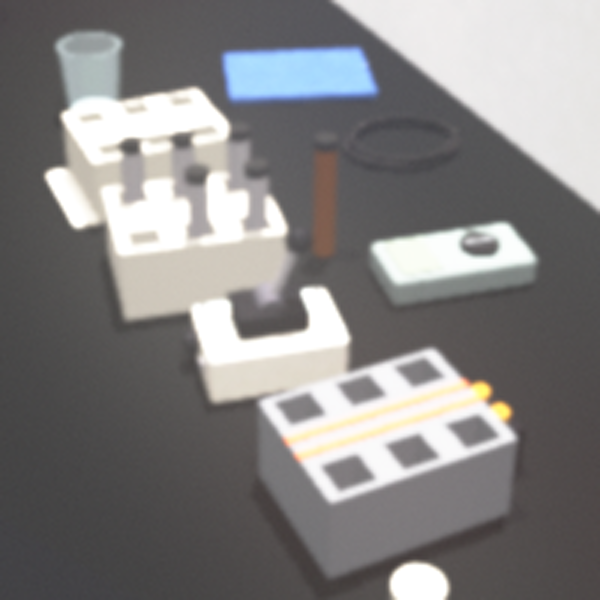

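```bash
cat > h.py <<'E'
from station import get_obs, cams
import cv2,numpy as np
np.set_printoptions(precision=4,suppress=True)
def ray(cal,uv):
    K,T=cal["K"],cal["T"]; uv=np.atleast_2d(np.asarray(uv,float))
    d=np.c_[(uv[:,0]-K[0,2])/K[0,0],-(uv[:,1]-K[1,2])/K[1,1],-np.ones(len(uv))]
    return T[:3,3],d@T[:3,:3].T
def toplane(cal,uv,z):
    o,d=ray(cal,uv); s=(z-o[2])/d[:,2]; return o+s[:,None]*d
def proj(cal,P):
    K,T=cal["K"],cal["T"]; P=np.atleast_2d(P); c=(P-T[:3,3])@T[:3,:3]
    return np.c_[K[0,0]*c[:,0]/-c[:,2]+K[0,2],K[1,1]*-c[:,1]/-c[:,2]+K[1,2]]
def snap(name,fn):
    cal=cams.calibration(name); im=cams.camera(name); cv2.imwrite(fn,im); return cal,im
def st():
    o=get_obs(); print("t",round(o["time_s"],2),"p",o["ee_pos"],"rot",o["eef_rot"],"F",o["force"],"w",round(o["grip_width"],4),"q",o["qpos"]); return o
def slide(dw,yaw,pitch=0):
    "world shift -> tool shift for downward tool at yaw"
    c,s=np.cos(yaw),np.sin(yaw); return np.array([c*dw[0]+s*dw[1],-dw[2],-s*dw[0]+c*dw[1]])
E
python3 - <<'E'
from h import *
cal=cams.calibration("top")
for n,uv,z in [("spare",(251,214),.08),("store",(302,219),.08),("supply",(345.5,217),.05),("cell",(395.5,213),.08),("bottle",(450,235),.1),("beaker",(196,215),.05),("brown",(308,185),.08),("meter",(330,160),.038)]:
    print(n,toplane(cal,uv,z)[0])
E
```

```text
spare [0.5373 0.2928 0.08  ]
store [0.519  0.0887 0.08  ]
supply [ 0.5303 -0.0862  0.05  ]
cell [ 0.5461 -0.2847  0.08  ]
bottle [ 0.4596 -0.4963  0.1   ]
beaker [0.5333 0.52   0.05  ]
brown [0.6559 0.0663 0.08  ]
meter [ 0.7656 -0.0218  0.038 ]
```

Emit:
step_arm:
  plan:
    - {"grip": -1,"slide": [0,-0.04,0],"spin": -7.1}
    - {"grip": -1,"slide": [0,-0.04,0],"spin": -7.1}
    - {"grip": -1,"slide": [0,-0.04,0],"spin": -7}
    - {"grip": 1,"slide": [-0.036,-0.01,-0.012],"spin": 0}
    - {"grip": 1,"slide": [-0.036,-0.01,-0.012]}
    - {"grip": 1,"slide": [-0.036,-0.01,-0.012]}
    - {"grip": 1,"slide": [-0.036,-0.01,-0.012]}
    - {"grip": 1,"slide": [-0.036,-0.01,-0.012]}
    - {"grip": 1,"slide": [-0.036,-0.01,-0.012]}
    - {"grip": 1,"slide": [-0.036,0,-0.012]}
    - {"grip": 1,"slide": [-0.036,0,-0.012]}
    - {"grip": 1,"slide": [-0.036,0,-0.012]}
    - {"grip": 1,"slide": [-0.036,0,-0.012]}
    - {"grip": 1,"slide": [-0.036,0,-0.012]}
    - {"grip": 1,"slide": [-0.036,0,-0.012]}
    - {"grip": 1,"slide": [-0.036,0,-0.012]}
    - {"grip": 1,"slide": [-0.036,0,-0.012]}
    - {"grip": 1}
    - {"grip": 1}
  force: 20

```text
schema error: expected keys grip, slide, spin
```

```bash
python3 - <<'E'
from h import *
st(); snap("wrist","pics/w1.png"); print(cams.calibration("wrist")["T"])
E
```

```text
t 0.15 p [0.1987 0.5126 0.1812] rot [-1.5707  0.0009  1.201 ] F [0.1545 0.1159 0.3553] w 0.0942 q [ 1.1344  0.3003  1.5214 -0.      1.3207 -0.0666]
[[ 0.3611 -0.9031 -0.2322  0.1304]
 [ 0.9325  0.3495  0.0908  0.539 ]
 [-0.0009 -0.2494  0.9684  0.3851]
 [ 0.      0.      0.      1.    ]]
```

View pics/w1.png

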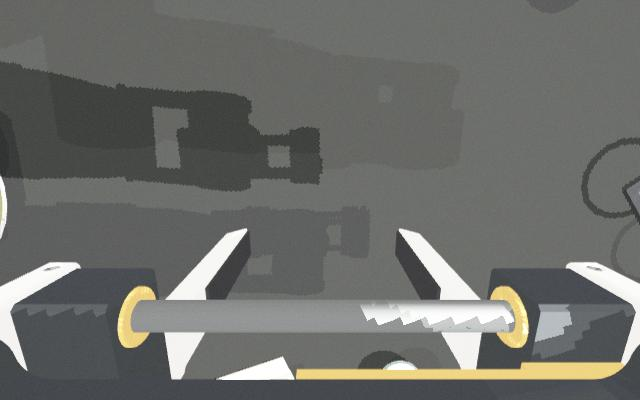

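Emit:
step_arm:
  plan:
    - {"grip": 1,"slide": [0,-0.02,0],"spin": 7.1}
    - {"grip": 1,"slide": [0,-0.02,0],"spin": 7.1}
    - {"grip": 1,"slide": [0,-0.02,0],"spin": 7.1}
    - {"grip": 1,"slide": [0,-0.02,0],"spin": 7.1}
    - {"grip": 1,"slide": [0,-0.02,0],"spin": 7.1}
    - {"grip": 1,"slide": [0,-0.02,0],"spin": 7.1}
    - {"grip": 1,"slide": [0,-0.02,0],"spin": 7.1}
    - {"grip": 1,"slide": [0,-0.02,0],"spin": 7.1}
    - {"grip": 1,"slide": [0,-0.02,0],"spin": 7.1}
    - {"grip": 1,"slide": [0,0,0],"spin": 7.1}
    - {"grip": 1,"slide": [0,0,0],"spin": 7.1}
    - {"grip": 1,"slide": [0,0,0],"spin": 7.1}
    - {"grip": 1,"slide": [0,0,0],"spin": 7.1}
    - {"grip": 1,"slide": [0,0,0],"spin": 7.1}
    - {"grip": 1,"slide": [0,0,0],"spin": 7.1}
    - {"grip": 1,"slide": [0,0,0],"spin": 7.1}
    - {"grip": 1,"slide": [0,0,0],"spin": 7.1}
    - {"grip": 1,"slide": [0,0,0],"spin": 7.1}
    - {"grip": 1,"slide": [0,0,0],"spin": 7.1}
    - {"grip": 1,"slide": [0,0,0],"spin": 7.1}
  force: 20

```text
time_s: 1.87
ee_pos: [0.1988, 0.5128, 0.3615]
eef_rot: [-1.571, -0.0, -1.283]
force: [0.2, 0.1, -0.3]
grip_width: 0.0006
```

Emit:
step_arm:
  plan:
    - {"grip": 1,"slide": [0,0,0],"spin": 7.1}
    - {"grip": 1,"slide": [0,0,0],"spin": 7.1}
    - {"grip": 1,"slide": [0,0,0],"spin": 2.6}
    - {"grip": 1,"slide": [0.036,0,0.014],"spin": 0}
    - {"grip": 1,"slide": [0.036,0,0.014],"spin": 0}
    - {"grip": 1,"slide": [0.036,0,0.014],"spin": 0}
    - {"grip": 1,"slide": [0.036,0,0.014],"spin": 0}
    - {"grip": 1,"slide": [0.036,0,0.014],"spin": 0}
    - {"grip": 1,"slide": [0.036,0,0.014],"spin": 0}
    - {"grip": 1,"slide": [0.036,0,0.014],"spin": 0}
    - {"grip": 1,"slide": [0.036,0,0.014],"spin": 0}
    - {"grip": 1,"slide": [0.036,0,0.014],"spin": 0}
    - {"grip": 1,"slide": [0.036,0,0.014],"spin": 0}
    - {"grip": 1,"slide": [0.036,0,0.014],"spin": 0}
    - {"grip": 1,"slide": [0.036,0,0.014],"spin": 0}
    - {"grip": 1,"slide": [0.036,0,0.014],"spin": 0}
    - {"grip": 1,"slide": [0.036,0,0.014],"spin": 0}
    - {"grip": 1,"slide": [0,0,0],"spin": 0}
    - {"grip": 1,"slide": [0,0,0],"spin": 0}
    - {"grip": 1,"slide": [0,0,0],"spin": 0}

```text
time_s: 3.53
ee_pos: [0.464, 0.0024, 0.3512]
eef_rot: [-1.589, 0.012, -1.506]
force: [-0.1, 0.5, -1.1]
grip_width: 0.0
```

```bash
python3 - <<'E'
from h import *
st(); c,_=snap("wrist","pics/w1.png"); print(c["T"])
E
```

```text
t 3.53 p [0.464  0.0024 0.3512] rot [-1.5886  0.0121 -1.5057] F [-0.0691  0.4608 -1.0654] w 0.0 q [-0.0798  0.0439  1.4344  0.0095  1.6826  1.4268]
[[ 0.0653  0.9618  0.2659  0.5385]
 [-0.9978  0.0661  0.0061  0.005 ]
 [-0.0118 -0.2657  0.964   0.5536]
 [ 0.      0.      0.      1.    ]]
```

View pics/w1.png

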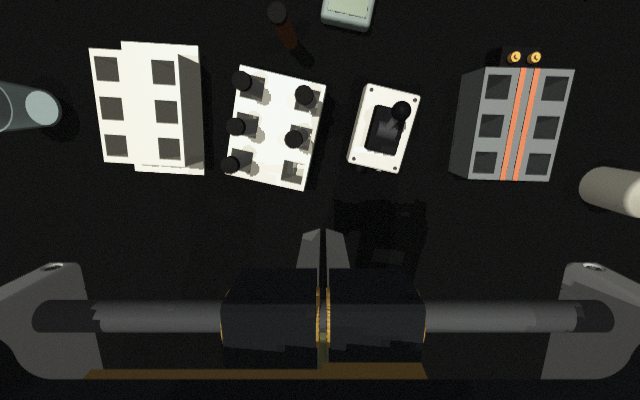

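The wrist view shows five black rod tops in the store at (242,80), (305,95), (236,126), (294,139), (231,164), with the well at (294,170) empty. The brown look-alike is outside at (278,12). The toggle ball is at (402,110), leaning away from the robot, so it is ON. The spare is at left and the cell at right.

Emit:
step_arm:
  plan:
    - {"grip": 1,"slide": [0,0,0],"spin": 0}
    - {"grip": 1,"slide": [0,0,0],"spin": 0}
    - {"grip": 1,"slide": [0,0,0],"spin": 3.7}
    - {"grip": 1,"slide": [0,0,0],"spin": 0}
    - {"grip": 1,"slide": [0,0,0],"spin": 0}
    - {"grip": 1,"slide": [0,0,0],"spin": 0}

```text
time_s: 4.08
ee_pos: [0.464, 0.0024, 0.3514]
eef_rot: [-1.589, 0.011, -1.568]
force: [0.3, 0.3, -0.5]
grip_width: 0.0007
```

```bash
python3 - <<'E'
from h import *
st(); c,im=snap("wrist","pics/w2.png"); np.savez("w2.npz",K=c["K"],T=c["T"]); print(c["T"])
cv2.imwrite("pics/w2z.png",cv2.resize(im[0:200,80:400],None,fx=2.5,fy=2.5,interpolation=cv2.INTER_CUBIC))
cv2.imwrite("pics/w2y.png",cv2.resize(im[0:200,320:640],None,fx=2.5,fy=2.5,interpolation=cv2.INTER_CUBIC))
E
```

```text
t 4.08 p [0.464  0.0024 0.3514] rot [-1.5888  0.0108 -1.5677] F [ 0.2699  0.3304 -0.464 ] w 0.0007 q [-0.0796  0.0438  1.4341  0.0093  1.6825  1.489 ]
[[ 0.0035  0.964   0.266   0.5386]
 [-0.9999  0.0061 -0.0091  0.0006]
 [-0.0104 -0.2659  0.9639  0.5538]
 [ 0.      0.      0.      1.    ]]
```

View pics/w2z.png

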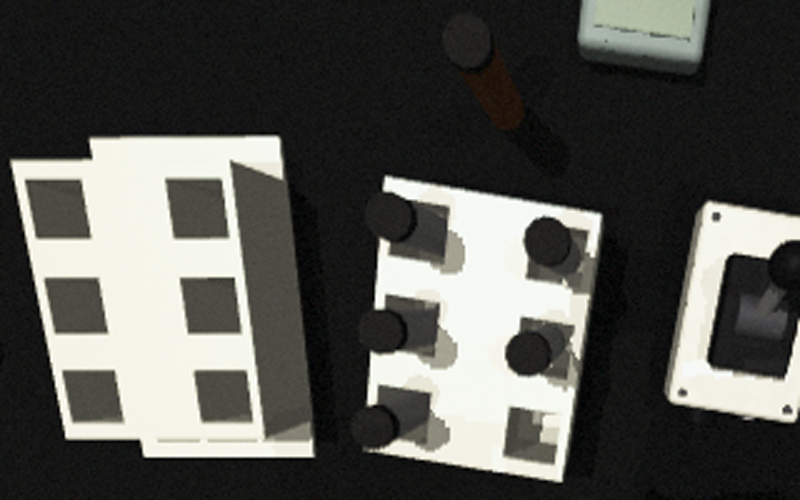

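View pics/w2y.png

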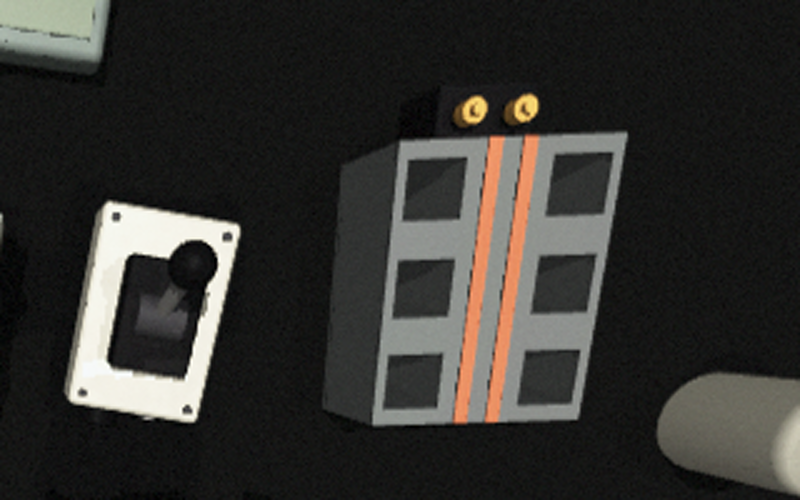

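```bash
cat > w.py <<'E'
from h import *
XY=np.array([(x,y) for y in(.042,-.042) for x in (.056,0,-.056)])
def fitpose(local,world):
    l=local-local.mean(0); w=world-world.mean(0)
    a=np.arctan2((l[:,0]*w[:,1]-l[:,1]*w[:,0]).sum(),(l*w).sum())
    R=np.array([[np.cos(a),-np.sin(a)],[np.sin(a),np.cos(a)]])
    t=world.mean(0)-R@local.mean(0); res=world-(local@R.T+t)
    return t,a,R,np.abs(res).max()
def wells(im,cal,seeds,thr,z=.08,s=4):
    g=cv2.cvtColor(im,cv2.COLOR_BGR2GRAY); g=cv2.resize(g,None,fx=s,fy=s,interpolation=cv2.INTER_CUBIC); out=[]
    m=(g<thr).astype(np.uint8)
    n,lab,stt,cen=cv2.connectedComponentsWithStats(m,connectivity=4)
    for u,v in seeds:
        k=lab[int(v*s),int(u*s)]
        c,_=cv2.findContours((lab==k).astype(np.uint8),cv2.RETR_EXTERNAL,cv2.CHAIN_APPROX_NONE)
        c=max(c,key=cv2.contourArea); M=cv2.moments(c); a=M['m00']/s/s
        uv=(np.array([M['m10'],M['m01']])/M['m00']+.5)/s-.5
        out.append((*toplane(cal,uv,z)[0][:2],a))
    return np.array(out)
E
python3 - <<'E'
from w import *
d=np.load("w2.npz"); cal={"K":d["K"],"T":d["T"]}; im=cv2.imread("pics/w2.png")
f=lambda L,ox:np.array([(x/2.5+ox,y/2.5) for x,y in L])
sp=f([(60,208),(77,305),(95,397),(198,208),(212,305),(225,397)],80)
ce=f([(420,200),(412,295),(405,388),(575,195),(555,290),(540,385)],320)
for n,s,t in(("spare",sp,150),("cell",ce,75)):
    w=wells(im,cal,s,t); print(n,w.round(4).tolist()); print(fitpose(XY,w[:,:2]))
# store by corners at z .08
co=toplane(cal,f([(385,177),(602,213),(563,481)],80),.08)[:,:2]
print("store",fitpose(np.array([(.083,.065),(.083,-.065),(-.083,-.065)]),co))
su=toplane(cal,f([(108,201),(240,225),(196,422),(67,399)],320),.05)[:,:2]
print("supply",fitpose(np.array([(.065,.045),(.065,-.045),(-.065,-.045),(-.065,.045)]),su))
r=toplane(cal,f([(391,217),(382,331),(376,427),(548,242),(528,352)],80),.148); print("rods",r)
E
```

```text
spare [[0.5929, 0.3356, 514.1562], [0.5369, 0.3353, 464.2188], [0.481, 0.335, 415.9688], [0.5934, 0.2516, 519.1875], [0.5373, 0.2512, 466.625], [0.4814, 0.2509, 415.125]]
(array([0.5372, 0.2933]), np.float64(0.005659576569565169), array([[ 1.    , -0.0057],
       [ 0.0057,  1.    ]]), np.float64(7.623640033899148e-05))
cell [[0.6052, -0.2457, 537.2188], [0.5492, -0.2476, 483.2188], [0.4931, -0.2497, 434.5312], [0.6083, -0.3298, 543.9688], [0.5522, -0.3318, 488.6562], [0.4961, -0.3338, 443.1562]]
(array([ 0.5507, -0.2897]), np.float64(0.03603643285856352), array([[ 0.9994, -0.036 ],
       [ 0.036 ,  0.9994]]), np.float64(0.00012306325172245502))
store (array([0.5184, 0.0853]), np.float64(-0.15291699775014753), array([[ 0.9883,  0.1523],
       [-0.1523,  0.9883]]), np.float64(0.00025993564900922417))
supply (array([ 0.5316, -0.0898]), np.float64(-0.1656209748580244), array([[ 0.9863,  0.1649],
       [-0.1649,  0.9863]]), np.float64(0.0025030275992058704))
rods [[0.5811 0.1157 0.148 ]
 [0.5241 0.1247 0.148 ]
 [0.4724 0.132  0.148 ]
 [0.5692 0.0352 0.148 ]
 [0.5134 0.0469 0.148 ]]
```

```bash
cat >> h.py <<'E'
from scipy.spatial.transform import Rotation as Ro
def go(target,yaw=None,o=None):
    o=o or get_obs(); R=Ro.from_euler('xyz',o["eef_rot"]).as_matrix()
    s=R.T@(np.asarray(target)-o["ee_pos"]); print("slide tot",s,"len",np.linalg.norm(s), "tooly",R[:,1])
    if yaw is not None: print("spin tot",np.degrees(o["eef_rot"][2]-yaw))
    return s
E
python3 - <<'E'
from w import *
d=np.load("w2.npz"); cal={"K":d["K"],"T":d["T"]}
print("ball",toplane(cal,(396.8,104.8),.133))
S=np.array([.5316,-.0898]);a=-.166;R=np.array([[np.cos(a),-np.sin(a)],[np.sin(a),np.cos(a)]])
for x in(.0336,.08,-.0336,-.08): print(x,S+R@[x,0])
go(np.r_[S+R@[.08,0],.26],-np.pi/2+a)
E
```

```text
ball [[ 0.5605 -0.0947  0.133 ]]
0.0336 [ 0.5647 -0.0954]
0.08 [ 0.6105 -0.103 ]
-0.0336 [ 0.4985 -0.0842]
-0.08 [ 0.4527 -0.0766]
slide tot [0.1067 0.0876 0.1478] len 0.2022360100407655 tooly [-0.0181  0.0107 -0.9998]
spin tot 9.664997130520076
```

Emit:
step_arm:
  plan:
    - {"grip": 1,"slide": [0.0107,0.0085,0.0148],"spin": 0}
    - {"grip": 1,"slide": [0.0107,0.0085,0.0148],"spin": 0}
    - {"grip": 1,"slide": [0.0107,0.0085,0.0148],"spin": 0}
    - {"grip": 1,"slide": [0.0107,0.0085,0.0148],"spin": 0}
    - {"grip": 1,"slide": [0.0107,0.0085,0.0148],"spin": 0}
    - {"grip": 1,"slide": [0.0107,0.0085,0.0148],"spin": 0}
    - {"grip": 1,"slide": [0.0107,0.0085,0.0148],"spin": 0}
    - {"grip": 1,"slide": [0.0107,0.0085,0.0148],"spin": 0}
    - {"grip": 1,"slide": [0.0107,0.0085,0.0148],"spin": 0}
    - {"grip": 1,"slide": [0.0107,0.0085,0.0148],"spin": 0}
    - {"grip": 1,"slide": [0,0,0],"spin": 4.8}
    - {"grip": 1,"slide": [0,0,0],"spin": 4.8}
    - {"grip": 1,"slide": [0,0,0],"spin": 0}
    - {"grip": 1,"slide": [0,0,0],"spin": 0}

```text
time_s: 5.3
ee_pos: [0.6106, -0.1037, 0.2624]
eef_rot: [-1.591, 0.008, -1.734]
force: [-0.4, 0.9, 0.6]
grip_width: 0.0004
```

```bash
python3 - <<'E'
from w import *
o=st(); go([.6095,-.103,.122])
E
```

```text
t 5.3 p [ 0.6106 -0.1037  0.2624] rot [-1.5906  0.0076 -1.7343] F [-0.3551  0.8808  0.5524] w 0.0004 q [-0.2304  0.4319  1.1585  0.0063  1.5715  1.5037]
slide tot [0.0005 0.1404 0.0015] len 0.1404421511578637 tooly [-0.0183  0.0108 -0.9998]
```

Emit:
step_arm:
  plan:
    - {"grip": 1,"slide": [0,0.02,0],"spin": 0}
    - {"grip": 1,"slide": [0,0.02,0],"spin": 0}
    - {"grip": 1,"slide": [0,0.02,0],"spin": 0}
    - {"grip": 1,"slide": [0,0.02,0],"spin": 0}
    - {"grip": 1,"slide": [0,0.02,0],"spin": 0}
    - {"grip": 1,"slide": [0,0.02,0],"spin": 0}
    - {"grip": 1,"slide": [0,0.02,0],"spin": 0}
    - {"grip": 1,"slide": [0,0,0],"spin": 0}
    - {"grip": 1,"slide": [0,0,-0.01],"spin": 0}
    - {"grip": 1,"slide": [0,0,-0.01],"spin": 0}
    - {"grip": 1,"slide": [0,0,-0.01],"spin": 0}
    - {"grip": 1,"slide": [0,0,-0.01],"spin": 0}
    - {"grip": 1,"slide": [0,0,-0.01],"spin": 0}
    - {"grip": 1,"slide": [0,0,-0.01],"spin": 0}
    - {"grip": 1,"slide": [0,0,-0.01],"spin": 0}
    - {"grip": 1,"slide": [0,0,0],"spin": 0}

```text
time_s: 6.63
ee_pos: [0.5416, -0.0912, 0.1302]
eef_rot: [-1.579, 0.007, -1.735]
force: [2.0, 0.5, 31.3]
grip_width: 0.0006
```

```bash
python3 - <<'E'
from w import *
o=st(); c,im=snap("side","pics/s1.png"); cv2.imwrite("pics/s1z.png",cv2.resize(im[150:300,240:400],None,fx=4,fy=4,interpolation=cv2.INTER_CUBIC))
E
```

```text
t 6.63 p [ 0.5416 -0.0912  0.1302] rot [-1.5789  0.0068 -1.7347] F [ 2.0233  0.4621 31.3229] w 0.0006 q [-0.2369  0.3502  1.5783  0.0066  1.2217  1.4955]
```

View pics/s1z.png

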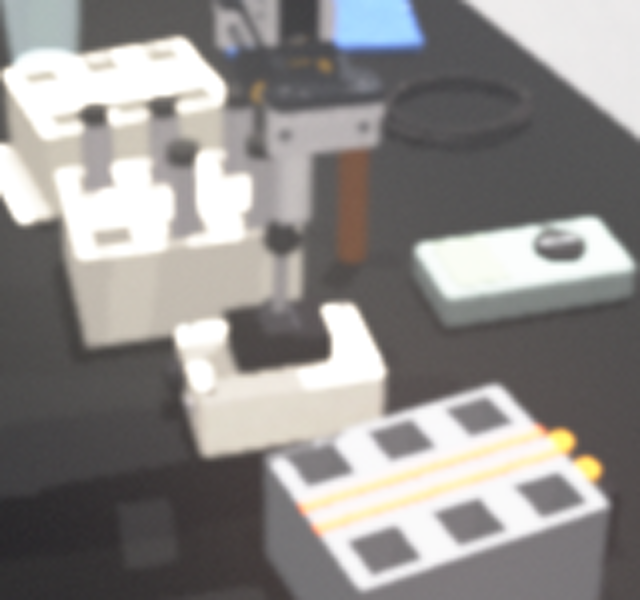

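```bash
python3 - <<'E'
from w import *
c=cams.calibration("side")
for p in([.5416,-.0912,.130],[.5416,-.0912,.22],[.5275,-.0898,.142],[.5275,-.0898,.072]): print(p,(proj(c,p)-[240,150])*4)
o=get_obs();print(o["force"],o["moment"],o["tau"])
c,im=snap("wrist","pics/w3.png")
E
```

```text
[0.5416, -0.0912, 0.13] [[290.587  247.8893]]
[0.5416, -0.0912, 0.22] [[290.3587 130.9122]]
[0.5275, -0.0898, 0.142] [[270.4263 236.1515]]
[0.5275, -0.0898, 0.072] [[271.2114 321.9016]]
[ 0.6592  0.0177 30.9234] [0.1359 0.2244 0.0263] [ -0.0643 -38.5288 -20.2902  -0.0569  -0.2133  -0.009 ]
```

View pics/w3.png

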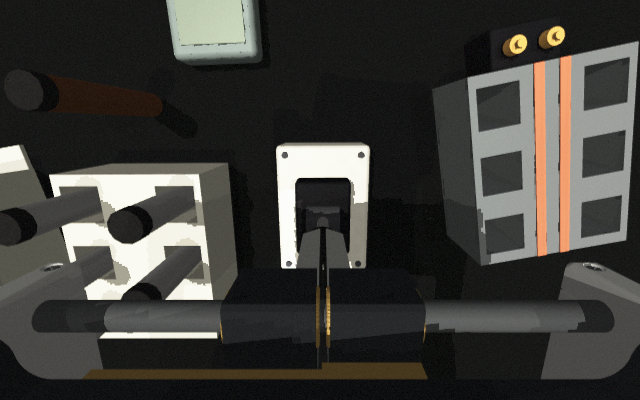

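```bash
python3 - <<'E'
import cv2
im=cv2.imread("pics/s1.png"); cv2.imwrite("pics/s1y.png",cv2.resize(im[180:240,280:360],None,fx=9,fy=9,interpolation=cv2.INTER_NEAREST))
E
```

```text
(no output)
```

View pics/s1y.png

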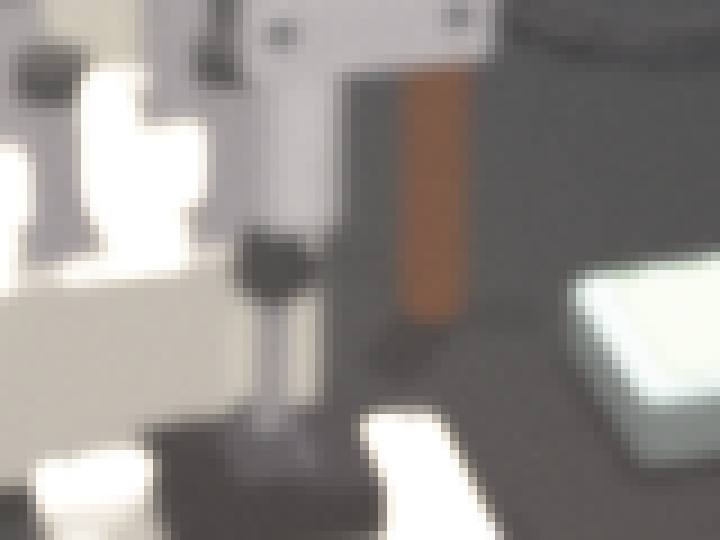

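The fingertip shoulder has ridden onto the ball and is pressing down at 31 N. I'll rise 14 mm and carry on pushing gently.

Emit:
step_arm:
  plan:
    - {"grip": 1,"slide": [0,-0.007,0],"spin": 0}
    - {"grip": 1,"slide": [0,-0.007,0],"spin": 0}
    - {"grip": 1,"slide": [0,0,0],"spin": 0}
    - {"grip": 1,"slide": [0,0,0],"spin": 0}

```text
time_s: 7.07
ee_pos: [0.5395, -0.0908, 0.1384]
eef_rot: [-1.59, 0.008, -1.737]
force: [-0.6, -0.1, 0.4]
grip_width: 0.0005
```

Emit:
step_arm:
  plan:
    - {"grip": 1,"slide": [0,0,-0.006],"spin": 0}
    - {"grip": 1,"slide": [0,0,-0.006],"spin": 0}
    - {"grip": 1,"slide": [0,0,0],"spin": 0}

```text
time_s: 7.32
ee_pos: [0.5263, -0.0886, 0.1378]
eef_rot: [-1.592, 0.008, -1.737]
force: [0.4, 0.3, 0.2]
grip_width: 0.0002
```

```bash
python3 - <<'E'
from w import *
o=st(); c,im=snap("side","pics/s2.png"); cv2.imwrite("pics/s2y.png",cv2.resize(im[180:240,270:350],None,fx=9,fy=9,interpolation=cv2.INTER_CUBIC))
E
```

```text
t 7.32 p [ 0.5263 -0.0886  0.1378] rot [-1.5917  0.0077 -1.7372] F [0.3768 0.2824 0.215 ] w 0.0002 q [-0.2388  0.3174  1.6039  0.0065  1.2417  1.4962]
```

View pics/s2y.png

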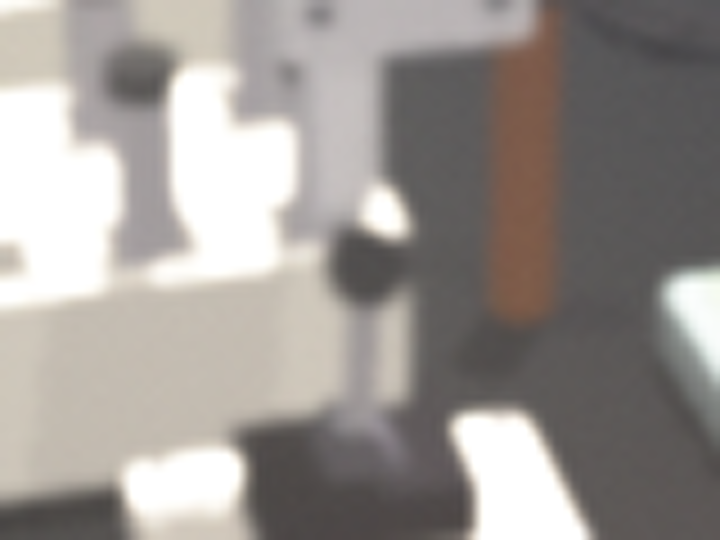

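```bash
python3 - <<'E'
from w import *
d=np.load("w2.npz"); cw={"K":d["K"],"T":d["T"]}; cs=cams.calibration("side"); ct=cams.calibration("top")
def tri(l):
    A=np.zeros((3,3));b=np.zeros(3)
    for c,uv in l:
        o,v=ray(c,uv); v=v[0]/np.linalg.norm(v[0]); P=np.eye(3)-np.outer(v,v); A+=P;b+=P@o
    p=np.linalg.solve(A,b); print(p,[proj(c,p)[0]-uv for c,uv in l]); return p
tri([(cw,(396.8,104.8)),(cs,(320,210))])
tri([(cw,(396.8,104.8)),(cs,(320,210)),(ct,(347.5,208.7))])
print((proj(cs,[.5263,-.0886,.1378])-[270,180])*9)
# rod check: store rod far right top
tri([(cw,(548/2.5+80,242/2.5)),(cs,(257/3+220,165/3+130))])
c,im=snap("wrist","pics/w4.png"); c,im=snap("top","pics/t4.png"); cv2.imwrite("pics/t4z.png",cv2.resize(im[180:250,280:420],None,fx=5,fy=5,interpolation=cv2.INTER_CUBIC))
E
```

```text
[ 0.5611 -0.0949  0.1335] [array([ 0.2039, -0.4729]), array([-0.2337,  0.0325])]
[ 0.5601 -0.093   0.133 ] [array([-1.3101,  0.3143]), array([-0.8357, -0.0432]), array([ 0.6768, -0.626 ])]
[[333.3405 272.141 ]]
[0.5709 0.035  0.1438] [array([ 0.3702, -1.1178]), array([-0.4955,  0.0279])]
```

View pics/w4.png

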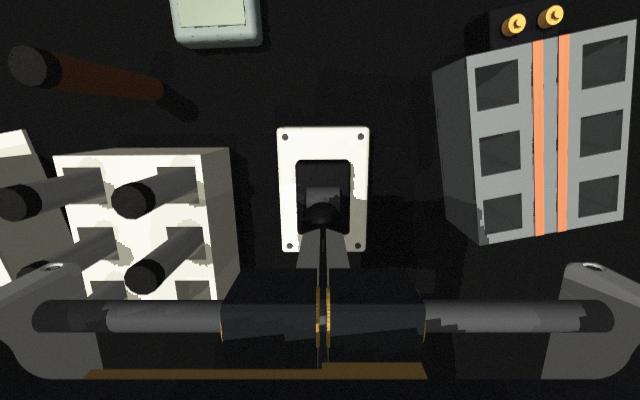

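View pics/t4z.png

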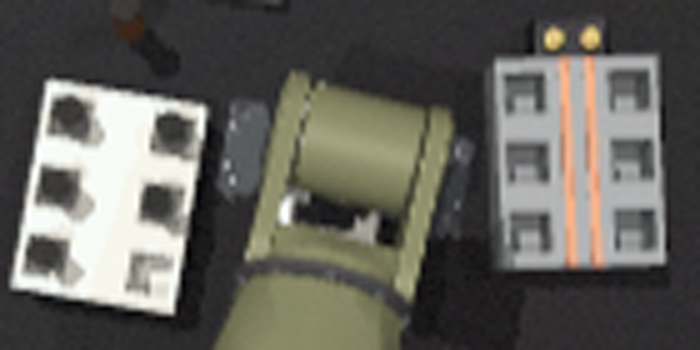

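```bash
python3 - <<'E'
from w import *
cs=cams.calibration("side"); cw=cams.calibration("wrist")
for z in(.12,.133,.142):print(toplane(cs,(310.9,209.1),z),toplane(cw,(321,216),z))
im=cv2.imread("pics/w4.png"); cv2.imwrite("pics/w4z.png",cv2.resize(im[110:270,230:410],None,fx=4,fy=4,interpolation=cv2.INTER_CUBIC))
print(proj(cw,get_obs()["ee_pos"]))
E
```

```text
[[ 0.5491 -0.0608  0.12  ]] [[ 0.5309 -0.0882  0.12  ]]
[[ 0.5411 -0.0802  0.133 ]] [[ 0.5351 -0.0891  0.133 ]]
[[ 0.5355 -0.0936  0.142 ]] [[ 0.5379 -0.0897  0.142 ]]
[[322.3649 228.1638]]
```

View pics/w4z.png

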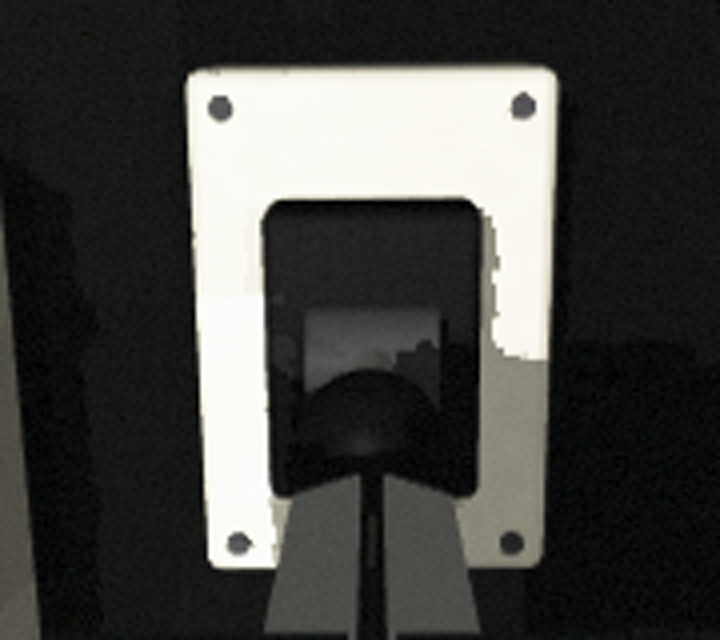

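The ball is now near upright at about (0.537, −0.09), and the closed tips slipped past it. I'll grip the ball and carry the lever over instead, since the jaw axis lies along the pivot.

Emit:
step_arm:
  plan:
    - {"grip": 1,"slide": [0,-0.02,0],"spin": 0}
    - {"grip": 1,"slide": [0,-0.02,0],"spin": 0}
    - {"grip": -0.2,"slide": [0,-0.02,0.0],"spin": 0}
    - {"grip": -0.2,"slide": [0,0,0.005],"spin": 0}
    - {"grip": -0.2,"slide": [0,0,0.006],"spin": 0}
    - {"grip": -0.2,"slide": [0,0,0],"spin": 0}
    - {"grip": -0.2,"slide": [0,0,0],"spin": 0}
    - {"grip": -0.2,"slide": [0,0,0],"spin": 0}

```text
time_s: 8.13
ee_pos: [0.5391, -0.0912, 0.1968]
eef_rot: [-1.592, 0.008, -1.737]
force: [-0.4, 0.1, -0.4]
grip_width: 0.0369
```

```bash
python3 - <<'E'
from w import *
o=st(); c,im=snap("wrist","pics/w5.png"); cv2.imwrite("pics/w5z.png",cv2.resize(im[100:280,200:440],None,fx=3,fy=3,interpolation=cv2.INTER_CUBIC)); go([.537,-.0905,.122])
E
```

```text
t 8.13 p [ 0.5391 -0.0912  0.1968] rot [-1.5925  0.0077 -1.7375] F [-0.3735  0.0523 -0.4296] w 0.0369 q [-0.238   0.2956  1.4913  0.0063  1.3769  1.4981]
slide tot [ 0.0002  0.0751 -0.0006] len 0.07507257052624335 tooly [-0.0196  0.0111 -0.9997]
```

View pics/w5z.png

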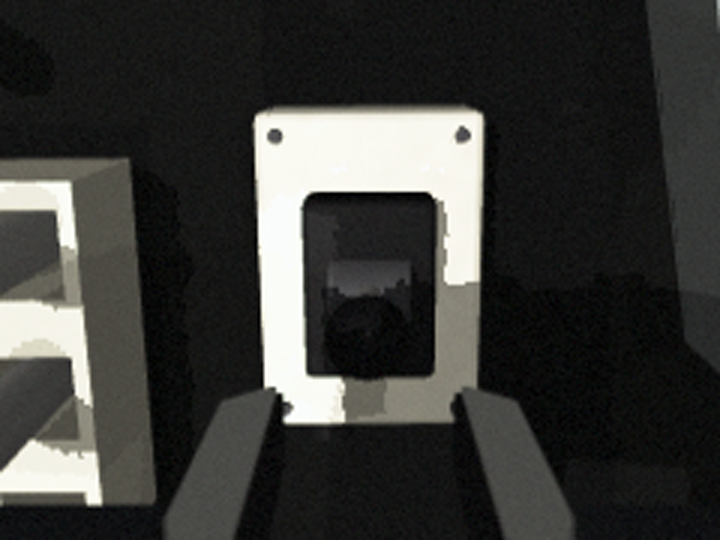

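```bash
python3 - <<'E'
from w import *
cw=cams.calibration("wrist")
for z in(.133,.142):print(toplane(cw,(321.7,212.3),z))
# supply corners here
q=np.array([(258,112),(482,112),(478,422),(266,422)])/3+[200,100]
print(fitpose(np.array([(.065,.045),(.065,-.045),(-.065,-.045),(-.065,.045)]),toplane(cw,q,.05)[:,:2]))
E
```

```text
[[ 0.5314 -0.0888  0.133 ]]
[[ 0.5342 -0.0893  0.142 ]]
(array([ 0.5316, -0.0903]), np.float64(-0.16081822004324012), array([[ 0.9871,  0.1601],
       [-0.1601,  0.9871]]), np.float64(0.0023223277389325114))
```

Emit:
step_arm:
  plan:
    - {"grip": -0.2,"slide": [-0.001,0.015,-0.003],"spin": 0}
    - {"grip": -0.2,"slide": [0,0.015,0],"spin": 0}
    - {"grip": -0.2,"slide": [0,0.015,0],"spin": 0}
    - {"grip": -0.2,"slide": [0,0.015,0],"spin": 0}
    - {"grip": -0.2,"slide": [0,0.014,0],"spin": 0}
    - {"grip": -0.2,"slide": [0,0,0],"spin": 0}
    - {"grip": 0.8,"slide": [0,0,0],"spin": 0}
    - {"grip": 0.8,"slide": [0,0,0],"spin": 0}
    - {"grip": 0.8,"slide": [0,0,0],"spin": 0}
    - {"grip": 0.8,"slide": [0,0,0],"spin": 0}
    - {"grip": 0.8,"slide": [0,0,0],"spin": 0}
    - {"grip": 0.8,"slide": [0,0,0],"spin": 0}
  force: 8

```text
time_s: 9.18
ee_pos: [0.5354, -0.0894, 0.1243]
eef_rot: [-1.59, 0.007, -1.737]
force: [-0.7, -4.6, -2.3]
grip_width: 0.021
```

```bash
python3 - <<'E'
from w import *
o=st(); c,im=snap("side","pics/s6.png"); cv2.imwrite("pics/s6z.png",cv2.resize(im[170:240,270:350],None,fx=8,fy=8,interpolation=cv2.INTER_CUBIC))
c,im=snap("wrist","pics/w6.png"); cv2.imwrite("pics/w6z.png",cv2.resize(im[100:280,200:440],None,fx=3,fy=3,interpolation=cv2.INTER_CUBIC));st()
E
```

```text
t 9.18 p [ 0.5354 -0.0894  0.1243] rot [-1.59    0.0069 -1.7374] F [-0.6794 -4.5629 -2.3065] w 0.021 q [-0.2359  0.3497  1.5938  0.006   1.2178  1.4993]
t 9.28 p [ 0.5354 -0.0894  0.1242] rot [-1.5901  0.007  -1.7376] F [ 0.4554 -2.4473  1.2696] w 0.0211 q [-0.236   0.3498  1.5939  0.006   1.2176  1.4994]
```

View pics/w6z.png

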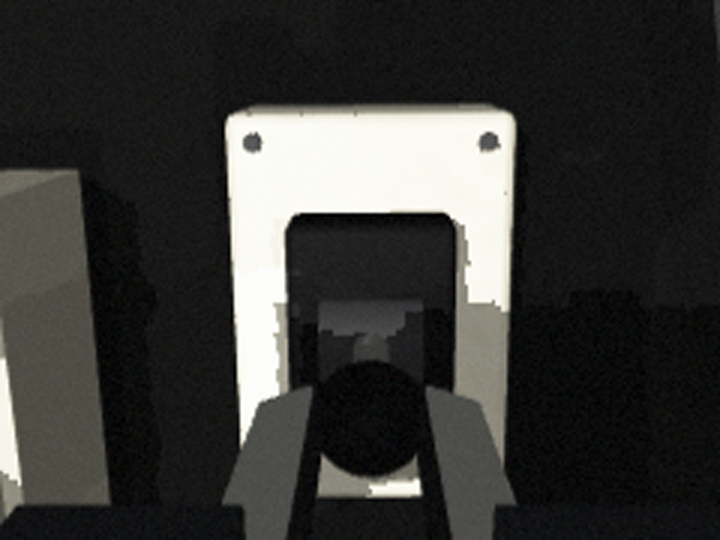

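View pics/s6z.png

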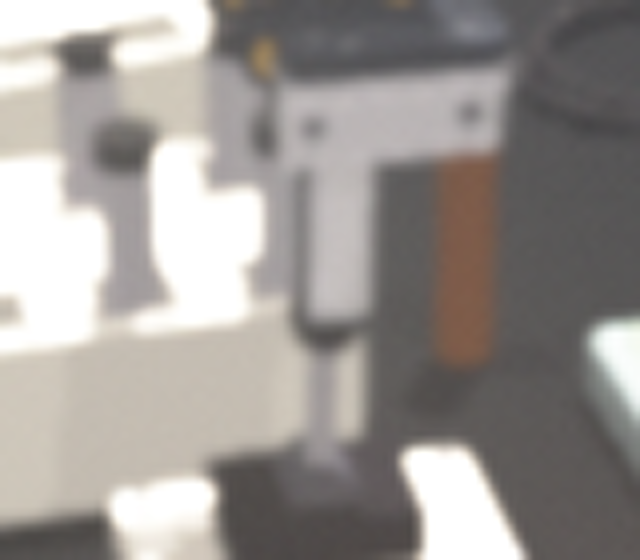

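Emit:
step_arm:
  plan:
    - {"grip": 0.8,"slide": [0,0,-0.006],"spin": 0}
    - {"grip": 0.8,"slide": [0,0.0005,-0.006],"spin": 0}
    - {"grip": 0.8,"slide": [0,0.001,-0.006],"spin": 0}
    - {"grip": 0.8,"slide": [0,0.0015,-0.006],"spin": 0}
    - {"grip": 0.8,"slide": [0,0.002,-0.006],"spin": 0}
    - {"grip": 0.8,"slide": [0,0.002,-0.004],"spin": 0}
    - {"grip": 0.8,"slide": [0,0,0],"spin": 0}

```text
time_s: 9.87
ee_pos: [0.5005, -0.0836, 0.1184]
eef_rot: [-1.59, 0.007, -1.738]
force: [-6.5, -5.2, 9.8]
grip_width: 0.0195
```

```bash
python3 - <<'E'
from w import *
o=st()
c,im=snap("wrist","pics/w7.png"); cv2.imwrite("pics/w7z.png",cv2.resize(im[70:280,200:440],None,fx=2.6,fy=2.6,interpolation=cv2.INTER_CUBIC));st()
E
```

```text
t 9.87 p [ 0.5005 -0.0836  0.1184] rot [-1.5903  0.0067 -1.7375] F [-6.5499 -5.172   9.8327] w 0.0195 q [-0.2407  0.2814  1.6995  0.0057  1.1806  1.4946]
t 9.92 p [ 0.5007 -0.0836  0.1185] rot [-1.5905  0.0067 -1.7375] F [-6.0399 -6.017  10.0758] w 0.0191 q [-0.2407  0.2818  1.6989  0.0057  1.1811  1.4946]
```

View pics/w7z.png

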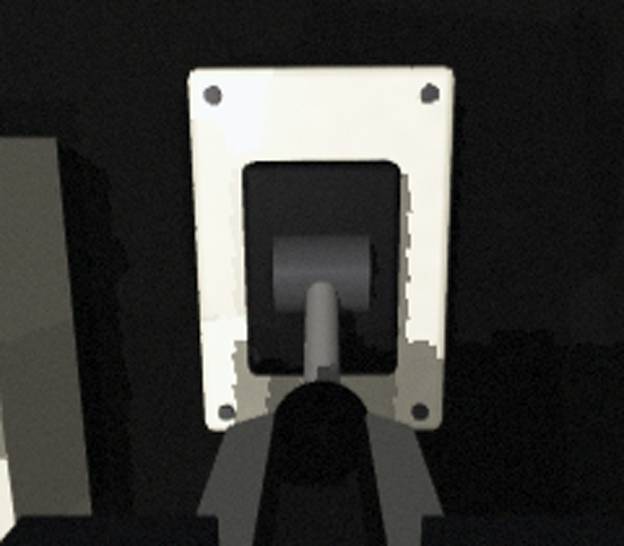

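Emit:
step_arm:
  plan:
    - {"grip": 0.8,"slide": [0,0.0005,-0.003],"spin": 0}
    - {"grip": 0.8,"slide": [0,0.0005,-0.003],"spin": 0}
    - {"grip": 0.8,"slide": [0,0,0],"spin": 0}

```text
time_s: 10.17
ee_pos: [0.4958, -0.0828, 0.1179]
eef_rot: [-1.588, 0.007, -1.738]
force: [-0.3, -5.8, 8.7]
grip_width: 0.0174
```

```bash
python3 - <<'E'
from w import *
o=st()
c,im=snap("wrist","pics/w8.png"); cv2.imwrite("pics/w8z.png",cv2.resize(im[70:280,200:440],None,fx=2.6,fy=2.6,interpolation=cv2.INTER_CUBIC));
c,im=snap("side","pics/s8.png"); cv2.imwrite("pics/s8z.png",cv2.resize(im[170:240,270:350],None,fx=8,fy=8,interpolation=cv2.INTER_CUBIC))
E
```

```text
t 10.17 p [ 0.4958 -0.0828  0.1179] rot [-1.5877  0.0068 -1.7376] F [-0.2968 -5.7944  8.7475] w 0.0174 q [-0.2415  0.2702  1.7154  0.0059  1.1734  1.4937]
```

View pics/w8z.png

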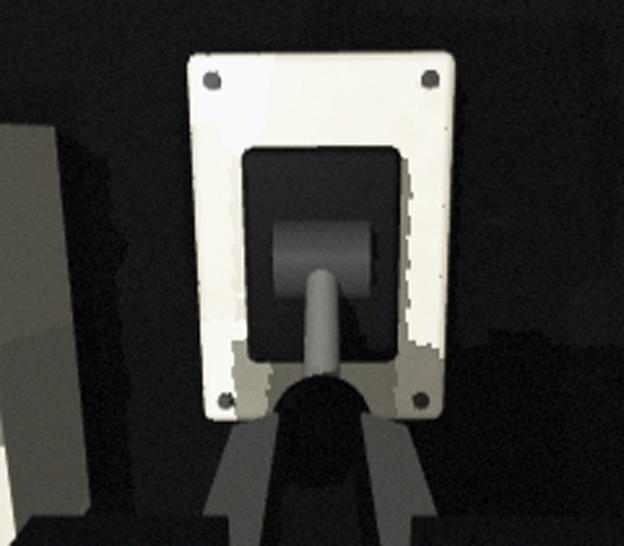

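View pics/s8z.png

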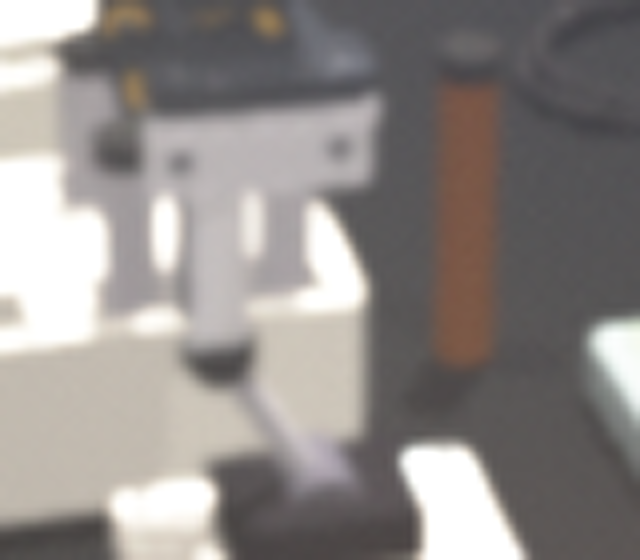

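Emit:
step_arm:
  plan:
    - {"grip": -0.2,"slide": [0,0,0],"spin": 0}
    - {"grip": -0.2,"slide": [0,0,0],"spin": 0}
    - {"grip": -0.2,"slide": [0,0,0],"spin": 0}
    - {"grip": -0.2,"slide": [0,-0.02,0],"spin": 0}
    - {"grip": -0.2,"slide": [0,-0.02,0],"spin": 0}
    - {"grip": -0.2,"slide": [0,-0.02,0],"spin": 0}
    - {"grip": -0.2,"slide": [0,-0.02,0],"spin": 0}
    - {"grip": -0.2,"slide": [0,-0.02,-0.01],"spin": 0}
    - {"grip": -0.2,"slide": [0,-0.02,-0.02],"spin": 0}
    - {"grip": -0.2,"slide": [0,0,-0.02],"spin": 0}
    - {"grip": -0.2,"slide": [0,0,0],"spin": 0}
    - {"grip": -0.2,"slide": [0,0,0],"spin": 0}

```text
time_s: 11.27
ee_pos: [0.4482, -0.0751, 0.2379]
eef_rot: [-1.59, 0.008, -1.737]
force: [0.2, 0.5, -1.1]
grip_width: 0.0564
```

```bash
python3 - <<'E'
from w import *
o=st()
c,im=snap("wrist","pics/w9.png"); np.savez("w9.npz",K=c["K"],T=c["T"]);cv2.imwrite("pics/w9z.png",cv2.resize(im[30:240,200:440],None,fx=2.6,fy=2.6,interpolation=cv2.INTER_CUBIC));
c,im=snap("side","pics/s9.png"); cv2.imwrite("pics/s9z.png",cv2.resize(im[170:240,270:350],None,fx=8,fy=8,interpolation=cv2.INTER_CUBIC))
E
```

```text
t 11.27 p [ 0.4482 -0.0751  0.2379] rot [-1.59    0.0079 -1.7374] F [ 0.2218  0.4583 -1.122 ] w 0.0564 q [-0.2506  0.0558  1.6769  0.0063  1.4287  1.4858]
```

View pics/w9z.png

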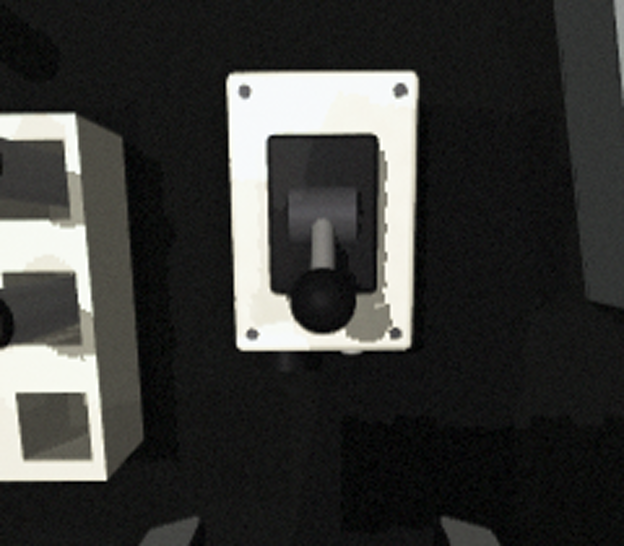

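View pics/s9z.png

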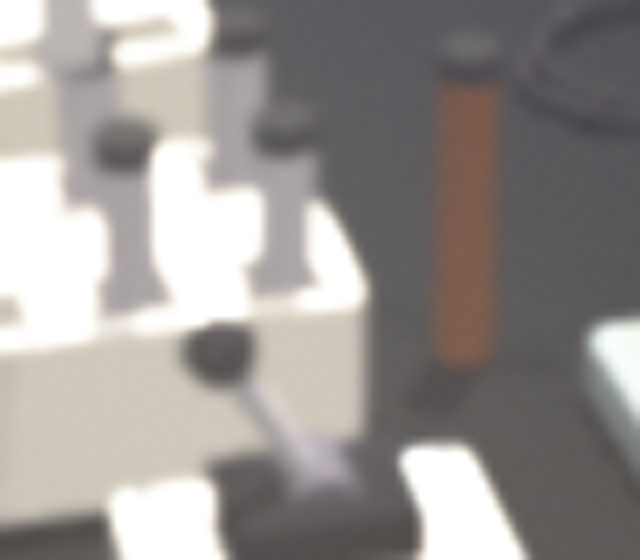

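```bash
python3 - <<'E'
from w import *
d=np.load("w9.npz"); cw={"K":d["K"],"T":d["T"]}; cs=cams.calibration("side")
l=[(cw,(322/2.6+200,300/2.6+30)),(cs,(219/8+270,354/8+170))]
A=np.zeros((3,3));b=np.zeros(3)
for c,uv in l:
    o,v=ray(c,uv); v=v[0]/np.linalg.norm(v[0]); P=np.eye(3)-np.outer(v,v); A+=P;b+=P@o
p=np.linalg.solve(A,b); print(p,[proj(c,p)[0]-uv for c,uv in l]); print(toplane(*l[0],.133))
print("dist",np.linalg.norm(p-np.array([.561,-.0949,.1335])), "full", 2*.07*np.sin(.5))
print(cams.calibration("wrist")["T"]-cw["T"])
E
```

```text
[ 0.4989 -0.0844  0.1294] [array([ 0.2073, -0.8701]), array([-0.3363, -0.0217])]
[[ 0.4983 -0.0841  0.133 ]]
dist 0.06312176348096883 full 0.06711957540458843
[[-0.     -0.0003  0.0012  0.0008]
 [ 0.      0.     -0.0002 -0.0002]
 [ 0.     -0.0012 -0.0003 -0.0007]
 [ 0.      0.      0.      0.    ]]
```

```bash
python3 - <<'E'
from w import *
d=np.load("w9.npz"); cw={"K":d["K"],"T":d["T"]}
print("pivot",toplane(cw,(323/2.6+200,213/2.6+30),.077))
go([.536,-.0907,.238]); go([.536,-.0907,.117])
E
```

```text
pivot [[ 0.532 -0.09   0.077]]
slide tot [ 0.0008 -0.0026  0.0885] len 0.08856347309558303 tooly [-0.0189  0.0111 -0.9998]
slide tot [0.0017 0.1184 0.091 ] len 0.1493572642468067 tooly [-0.0189  0.0111 -0.9998]
```

Emit:
step_arm:
  plan:
    - {"grip": 1,"slide": [0,0,0.023],"spin": 0}
    - {"grip": 1,"slide": [0,0,0.023],"spin": 0}
    - {"grip": 1,"slide": [0,0,0.023],"spin": 0}
    - {"grip": 1,"slide": [0.0015,0,0.022],"spin": 0}
    - {"grip": 1,"slide": [0,0.02,0],"spin": 0}
    - {"grip": 1,"slide": [0,0.02,0],"spin": 0}
    - {"grip": 1,"slide": [0,0.02,0],"spin": 0}
    - {"grip": 1,"slide": [0,0.02,0],"spin": 0}
    - {"grip": 1,"slide": [0,0.02,0],"spin": 0}
    - {"grip": 1,"slide": [0,0.018,0],"spin": 0}
    - {"grip": 1,"slide": [0,0,-0.006],"spin": 0}
    - {"grip": 1,"slide": [0,0,-0.006],"spin": 0}
    - {"grip": 1,"slide": [0,0,-0.006],"spin": 0}
    - {"grip": 1,"slide": [0,0,0],"spin": 0}

```text
time_s: 12.53
ee_pos: [0.5178, -0.0876, 0.1195]
eef_rot: [-1.589, 0.008, -1.737]
force: [-0.3, 0.2, 0.0]
grip_width: 0.0005
```

Emit:
step_arm:
  plan:
    - {"grip": 1,"slide": [0,0,-0.003],"spin": 0}
    - {"grip": 1,"slide": [0,0,0],"spin": 0}

```text
time_s: 12.7
ee_pos: [0.5154, -0.0872, 0.1193]
eef_rot: [-1.589, 0.007, -1.738]
force: [0.5, -0.1, 0.2]
grip_width: 0.0005
```

Emit:
step_arm:
  plan:
    - {"grip": 1,"slide": [0,0,-0.003],"spin": 0}
    - {"grip": 1,"slide": [0,0,0],"spin": 0}

```text
time_s: 12.87
ee_pos: [0.5135, -0.087, 0.1197]
eef_rot: [-1.586, 0.007, -1.737]
force: [4.9, -1.5, 5.3]
grip_width: 0.0005
```

Emit:
step_arm:
  plan:
    - {"grip": 1,"slide": [0,0,-0.002],"spin": 0}
    - {"grip": 1,"slide": [0,0,0],"spin": 0}

```text
time_s: 13.03
ee_pos: [0.5123, -0.0868, 0.1203]
eef_rot: [-1.584, 0.007, -1.738]
force: [9.0, -1.0, 5.5]
grip_width: 0.0003
```

Emit:
step_arm:
  plan:
    - {"grip": 1,"slide": [0,0,-0.002],"spin": 0}
    - {"grip": 1,"slide": [0,0,0],"spin": 0}

```text
time_s: 13.2
ee_pos: [0.5108, -0.0866, 0.1209]
eef_rot: [-1.583, 0.007, -1.738]
force: [9.0, -0.9, 11.7]
grip_width: 0.0009
```

Contact force rose to about 10 N against a firm stop, far more than the lever's 1 N, so the supply is OFF. Next I'll back off and go over the first rod.

Emit:
step_arm:
  plan:
    - {"grip": 1,"slide": [0,0,0.012],"spin": 0}
    - {"grip": 1,"slide": [0,0,0],"spin": 0}
    - {"grip": 1,"slide": [0,-0.025,0],"spin": 0}
    - {"grip": 1,"slide": [0,-0.025,0],"spin": 0}
    - {"grip": 1,"slide": [0,-0.025,0],"spin": 0}
    - {"grip": -0.1,"slide": [0,-0.025,0],"spin": 0}
    - {"grip": -0.1,"slide": [0,-0.025,0],"spin": 0}
    - {"grip": -0.1,"slide": [0,-0.025,0],"spin": 0}
    - {"grip": -0.1,"slide": [0,-0.01,0],"spin": 0}
    - {"grip": -0.1,"slide": [0,0,0],"spin": 0}

```text
time_s: 14.03
ee_pos: [0.5235, -0.0898, 0.2801]
eef_rot: [-1.587, 0.007, -1.737]
force: [0.3, 0.2, -0.6]
grip_width: 0.0304
```

```bash
python3 - <<'E'
from w import *
st(); go([.5134,.0469,.29],-1.724)
E
```

```text
t 14.03 p [ 0.5235 -0.0898  0.2801] rot [-1.5872  0.0074 -1.7374] F [ 0.2901  0.1637 -0.6254] w 0.0304 q [-0.2423  0.2127  1.404   0.0061  1.5418  1.4949]
slide tot [-0.1332 -0.0084 -0.0327] len 0.13744138653011015 tooly [-0.015   0.01   -0.9998]
spin tot -0.770449351045349
```

Emit:
step_arm:
  plan:
    - {"grip": -0.1,"slide": [-0.0166,-0.001,-0.0041],"spin": -0.8}
    - {"grip": -0.1,"slide": [-0.0166,-0.001,-0.0041],"spin": 0}
    - {"grip": -0.1,"slide": [-0.0166,-0.001,-0.0041],"spin": 0}
    - {"grip": -0.1,"slide": [-0.0166,-0.001,-0.0041],"spin": 0}
    - {"grip": -0.1,"slide": [-0.0166,-0.001,-0.0041],"spin": 0}
    - {"grip": -0.1,"slide": [-0.0166,-0.001,-0.0041],"spin": 0}
    - {"grip": -0.1,"slide": [-0.0166,-0.001,-0.0041],"spin": 0}
    - {"grip": -0.1,"slide": [-0.0166,-0.001,-0.0041],"spin": 0}
    - {"grip": -0.1,"slide": [0,0,0],"spin": 0}
    - {"grip": -0.1,"slide": [0,0,0],"spin": 0}

```text
time_s: 14.87
ee_pos: [0.5108, 0.0467, 0.2864]
eef_rot: [-1.593, 0.007, -1.722]
force: [-0.8, -0.1, -0.3]
grip_width: 0.0518
```

```bash
python3 - <<'E'
from w import *
st(); c,im=snap("wrist","pics/w10.png"); np.savez("w10.npz",K=c["K"],T=c["T"])
F=[]
for i in range(6): cams.camera("wrist"); F.append(get_obs()["force"])
print(np.mean(F,0),np.std(F,0))
E
```

```text
t 14.87 p [0.5108 0.0467 0.2864] rot [-1.5925  0.0074 -1.7222] F [-0.8147 -0.1449 -0.2639] w 0.0518 q [0.0136 0.17   1.4403 0.0109 1.5515 1.7353]
[ 0.1651  0.1143 -0.071 ] [0.5909 0.6707 0.387 ]
```

View pics/w10.png

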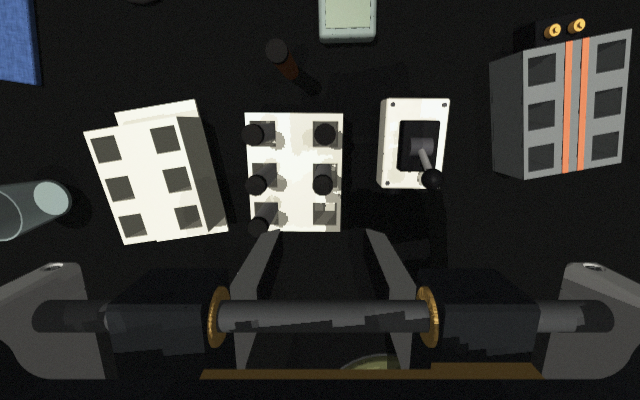

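The picture shows the lever at OFF, with the ball at (432,179) towards the robot. Rod tops are at (253,134), (325,133), (256,185), (323,184) and (257,220). I'll recompute their positions and the spare's pose.

```bash
python3 - <<'E'
from w import *
d=np.load("w10.npz"); cal={"K":d["K"],"T":d["T"]}; im=cv2.imread("pics/w10.png")
w=wells(im,cal,[(107,149),(119,188),(132,226),(164,139),(176,179),(188,217)],150); print(fitpose(XY,w[:,:2]))
print(toplane(cal,[(253,134),(325,133),(256,185),(323,184)],.148)[:,:2])
cv2.imwrite("pics/w10z.png",cv2.resize(im[100:240,220:360],None,fx=4,fy=4,interpolation=cv2.INTER_CUBIC))
go([.513,.0465,.109]); print(proj(cal,[.5134,.0469,.148]))
E
```

```text
(array([0.5371, 0.2931]), np.float64(0.005805414155660533), array([[ 1.    , -0.0058],
       [ 0.0058,  1.    ]]), np.float64(9.970343651616309e-05))
[[0.5824 0.1156]
 [0.5714 0.0356]
 [0.5248 0.1245]
 [0.5142 0.0466]]
slide tot [0.0006 0.1786 0.0052] len 0.17871720154688753 tooly [-0.0185  0.0107 -0.9998]
[[322.8255 184.7363]]
```

View pics/w10z.png

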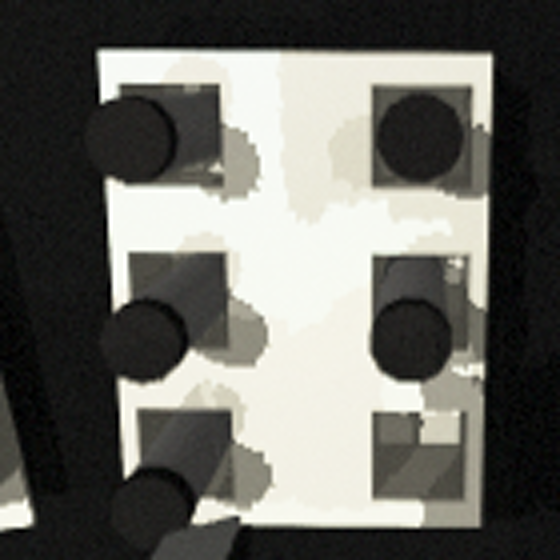

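Emit:
step_arm:
  plan:
    - {"grip": -0.1,"slide": [0,0.025,0.005],"spin": 0}
    - {"grip": -0.1,"slide": [0,0.025,0],"spin": 0}
    - {"grip": -0.1,"slide": [0,0.025,0],"spin": 0}
    - {"grip": -0.1,"slide": [0,0.025,0],"spin": 0}
    - {"grip": -0.1,"slide": [0,0.025,0],"spin": 0}
    - {"grip": -0.1,"slide": [0,0.02,0],"spin": 0}
    - {"grip": -0.1,"slide": [0,0.02,0],"spin": 0}
    - {"grip": -0.1,"slide": [0,0.013,0],"spin": 0}
    - {"grip": -0.1,"slide": [0,0,0],"spin": 0}
    - {"grip": 1,"slide": [0,0,0],"spin": 0}
    - {"grip": 1,"slide": [0,0,0],"spin": 0}
    - {"grip": 1,"slide": [0,0,0],"spin": 0}
    - {"grip": 1,"slide": [0,0,0],"spin": 0}
    - {"grip": 1,"slide": [0,0,0],"spin": 0}
    - {"grip": 1,"slide": [0,0,0],"spin": 0}
  force: 35

```text
time_s: 16.47
ee_pos: [0.5133, 0.0476, 0.1105]
eef_rot: [-1.589, 0.008, -1.724]
force: [0.2, 0.3, 4.5]
grip_width: 0.0227
```

Emit:
step_arm:
  plan:
    - {"grip": 1,"slide": [0,-0.01,0],"spin": 0}
    - {"grip": 1,"slide": [0,-0.02,0],"spin": 0}
    - {"grip": 1,"slide": [0,-0.02,0],"spin": 0}
    - {"grip": 1,"slide": [0,-0.02,0],"spin": 0}
    - {"grip": 1,"slide": [0,-0.02,0],"spin": 0}
    - {"grip": 1,"slide": [0,-0.02,0],"spin": 0}
    - {"grip": 1,"slide": [0,-0.02,0],"spin": 0}
    - {"grip": 1,"slide": [0,-0.02,0],"spin": 0}
    - {"grip": 1,"slide": [0,-0.02,0],"spin": 0}
    - {"grip": 1,"slide": [0,-0.01,0],"spin": 0}
    - {"grip": 1,"slide": [0,0,0],"spin": 0}
    - {"grip": 1,"slide": [0,0,0],"spin": 0}

```text
time_s: 17.47
ee_pos: [0.516, 0.0457, 0.2892]
eef_rot: [-1.591, 0.008, -1.724]
force: [0.8, 0.4, -6.4]
grip_width: 0.0234
```

```bash
cat >> h.py <<'E'
def weigh(n=10,fn=None):
    F=[]
    for i in range(n):
        im=cams.camera("side")
        o=get_obs(); F.append(np.r_[o["force"],o["tau"][1:3]])
    if fn: cv2.imwrite(fn,im)
    F=np.array(F); m=F.mean(0); print("F",m,"sd",F.std(0),"mass g",-m[2]/9.81*1000); return m
E
python3 - <<'E'
from w import *
st(); weigh(10,"pics/s11.png"); c,im=snap("wrist","pics/w11.png"); st()
E
```

```text
t 17.47 p [0.516  0.0457 0.2892] rot [-1.5912  0.0077 -1.7235] F [ 0.8338  0.3705 -6.3974] w 0.0234 q [0.0114 0.1802 1.4222 0.0109 1.5581 1.7346]
F [  0.0804   0.1919  -5.7013 -51.3018 -39.9092] sd [0.5719 0.3257 0.4155 0.5685 0.4848] mass g 581.174514279226
t 18.02 p [0.5162 0.0457 0.2897] rot [-1.5906  0.0079 -1.7236] F [ 0.0405 -0.4856 -6.2689] w 0.0233 q [0.0113 0.1801 1.421  0.011  1.5587 1.7346]
```

View pics/s11.png

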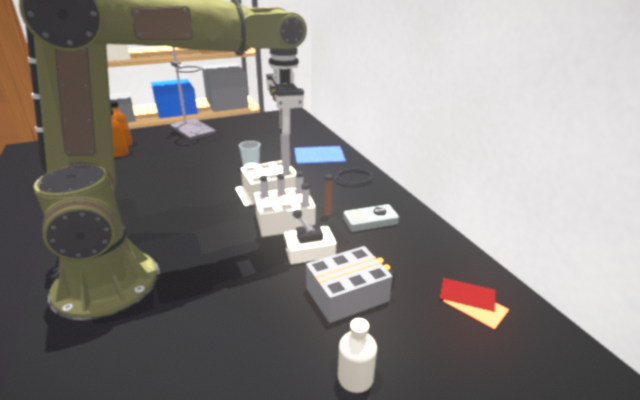

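View pics/w11.png

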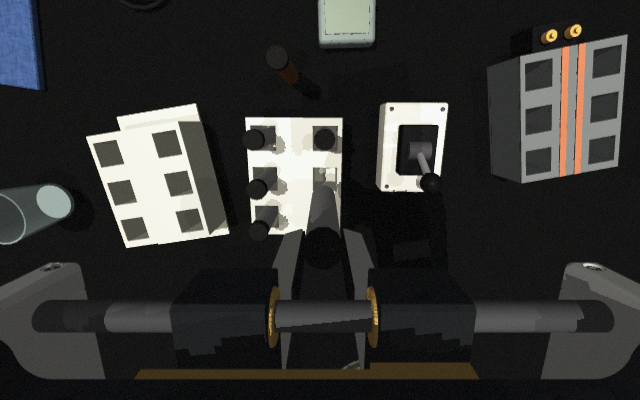

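Rod 1 (middle right) weighs about 580 g, so it is heavy and goes to the cell. The spare's pose is unchanged.

```bash
python3 - <<'E'
from w import *
go([.4931,-.2497,.290])
E
```

```text
slide tot [ 0.2955 -0.003   0.0221] len 0.29629251058730444 tooly [-0.0183  0.0108 -0.9998]
```

Emit:
step_arm:
  plan:
    - {"grip": 1,"slide": [0.01,0,0.0007],"spin": 0}
    - {"grip": 1,"slide": [0.0186,0,0.0014],"spin": 0}
    - {"grip": 1,"slide": [0.0186,0,0.0014],"spin": 0}
    - {"grip": 1,"slide": [0.0186,0,0.0014],"spin": 0}
    - {"grip": 1,"slide": [0.0186,0,0.0014],"spin": 0}
    - {"grip": 1,"slide": [0.0186,0,0.0014],"spin": 0}
    - {"grip": 1,"slide": [0.0186,0,0.0014],"spin": 0}
    - {"grip": 1,"slide": [0.0186,0,0.0014],"spin": 0}
    - {"grip": 1,"slide": [0.0186,0,0.0014],"spin": 0}
    - {"grip": 1,"slide": [0.0186,0,0.0014],"spin": 0}
    - {"grip": 1,"slide": [0.0186,0,0.0014],"spin": 0}
    - {"grip": 1,"slide": [0.0186,0,0.0014],"spin": 0}
    - {"grip": 1,"slide": [0.0186,0,0.0014],"spin": 0}
    - {"grip": 1,"slide": [0.0186,0,0.0014],"spin": 0}
    - {"grip": 1,"slide": [0.0186,0,0.0014],"spin": 0}
    - {"grip": 1,"slide": [0.0186,0,0.0014],"spin": 0}
    - {"grip": 1,"slide": [0.0065,-0.003,0.0005],"spin": 0}
    - {"grip": 1,"slide": [0,0,0],"spin": 0}
    - {"grip": 1,"slide": [0,0,0],"spin": 0}

```text
time_s: 19.6
ee_pos: [0.4931, -0.2498, 0.2901]
eef_rot: [-1.59, 0.008, -1.724]
force: [0.9, -0.0, -5.8]
grip_width: 0.023
```

```bash
python3 - <<'E'
from w import *
st(); c,im=snap("wrist","pics/w12.png"); go([.4931,-.2497,.14]); st()
cv2.imwrite("pics/w12z.png",cv2.resize(im[90:290,200:440],None,fx=3,fy=3,interpolation=cv2.INTER_CUBIC))
E
```

```text
t 19.6 p [ 0.4931 -0.2498  0.2901] rot [-1.5903  0.008  -1.7241] F [ 0.8987 -0.0481 -5.8117] w 0.023 q [-0.5352  0.2643  1.3183  0.0002  1.5801  1.1888]
slide tot [0.0016 0.1501 0.0028] len 0.15014519735712872 tooly [-0.018   0.0109 -0.9998]
t 19.65 p [ 0.4933 -0.2493  0.2901] rot [-1.5903  0.008  -1.7233] F [ 0.7721  0.2824 -6.2003] w 0.0233 q [-0.5344  0.264   1.3186  0.0002  1.58    1.1889]
```

View pics/w12z.png

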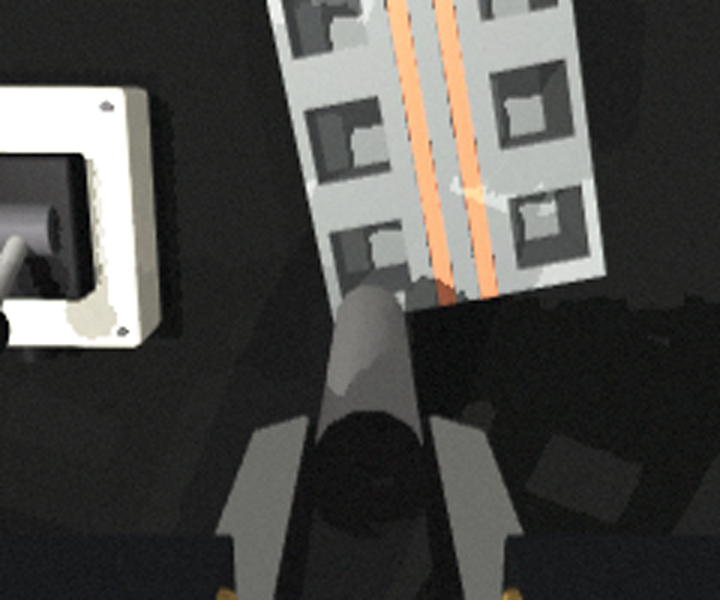

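```bash
python3 - <<'E'
from w import *
cal=cams.calibration("wrist")
b=(proj(cal,[.4933,-.2495,.187])-[200,90])*3; t=(proj(cal,[.4933,-.2495,.327])-[200,90])*3
print(b,t, (proj(cal,[.4933+.012,-.2495,.187])-[200,90])*3,(proj(cal,[.4933,-.2495+.012,.187])-[200,90])*3)
E
```

```text
[[370.1095 312.5684]] [[366.5481 477.8268]] [[364.9299 279.5926]] [[336.5837 317.504 ]]
```

Emit:
step_arm:
  plan:
    - {"grip": 1,"slide": [0,0.02,0.002],"spin": 0}
    - {"grip": 1,"slide": [0,0.02,0.001],"spin": 0}
    - {"grip": 1,"slide": [0,0.02,0.001],"spin": 0}
    - {"grip": 1,"slide": [0.001,0.02,0],"spin": 0}
    - {"grip": 1,"slide": [0,0.02,0.001],"spin": 0}
    - {"grip": 1,"slide": [0,0.02,0],"spin": 0}
    - {"grip": 1,"slide": [0.001,0.02,0],"spin": 0}
    - {"grip": 1,"slide": [0,0.02,0],"spin": 0}
    - {"grip": 1,"slide": [0,0.014,0],"spin": 0}
    - {"grip": 1,"slide": [0,0,0],"spin": 0}
    - {"grip": 1,"slide": [0,0,0],"spin": 0}

```text
time_s: 20.57
ee_pos: [0.4948, -0.2499, 0.1162]
eef_rot: [-1.591, 0.008, -1.723]
force: [-0.9, -0.4, -5.0]
grip_width: 0.0233
```

Emit:
step_arm:
  plan:
    - {"grip": 1,"slide": [0,0.003,0],"spin": 0}
    - {"grip": 1,"slide": [0,0.002,0],"spin": 0}
    - {"grip": 1,"slide": [0,0,0],"spin": 0}

```text
time_s: 20.82
ee_pos: [0.4948, -0.2505, 0.1114]
eef_rot: [-1.59, 0.008, -1.723]
force: [0.2, -0.2, -6.3]
grip_width: 0.0231
```

Emit:
step_arm:
  plan:
    - {"grip": 1,"slide": [0,0.001,0],"spin": 0}
    - {"grip": 0.1,"slide": [0,0,0],"spin": 0}
    - {"grip": 0.1,"slide": [0,0,0],"spin": 0}
    - {"grip": 0.1,"slide": [0,0,0],"spin": 0}
    - {"grip": 0.1,"slide": [0,0,0],"spin": 0}
    - {"grip": 0,"slide": [0,-0.02,0],"spin": 0}
    - {"grip": 0,"slide": [0,-0.025,0],"spin": 0}
    - {"grip": 0,"slide": [0,-0.025,0],"spin": 0}
    - {"grip": -0.1,"slide": [0,-0.025,0],"spin": 0}
    - {"grip": -0.1,"slide": [0,-0.025,0],"spin": 0}
    - {"grip": -0.1,"slide": [0,-0.025,0],"spin": 0}
    - {"grip": -0.1,"slide": [0,-0.025,0],"spin": 0}
    - {"grip": -0.1,"slide": [0,0,0],"spin": 0}
    - {"grip": -0.1,"slide": [0,0,0],"spin": 0}

```text
time_s: 21.98
ee_pos: [0.498, -0.2526, 0.281]
eef_rot: [-1.588, 0.007, -1.724]
force: [-0.2, -0.3, -0.4]
grip_width: 0.052
```

```bash
python3 - <<'E'
from w import *
st(); c,im=snap("wrist","pics/w13.png"); st()
go([.5712,.0354,.288])
cv2.imwrite("pics/w13z.png",cv2.resize(im[40:240,200:440],None,fx=3,fy=3,interpolation=cv2.INTER_CUBIC))
E
```

```text
t 21.98 p [ 0.498  -0.2526  0.281 ] rot [-1.5881  0.0069 -1.7236] F [-0.1524 -0.3    -0.4204] w 0.052 q [-0.535   0.2784  1.321  -0.0001  1.5609  1.1885]
t 22.03 p [ 0.4976 -0.2524  0.2796] rot [-1.5905  0.0079 -1.7236] F [ 0.7643  0.6037 -0.0931] w 0.0516 q [-0.535   0.2795  1.3228 -0.      1.5605  1.1885]
slide tot [-0.2957 -0.0066  0.0288] len 0.29716031910271723 tooly [-0.0182  0.0108 -0.9998]
```

View pics/w13z.png

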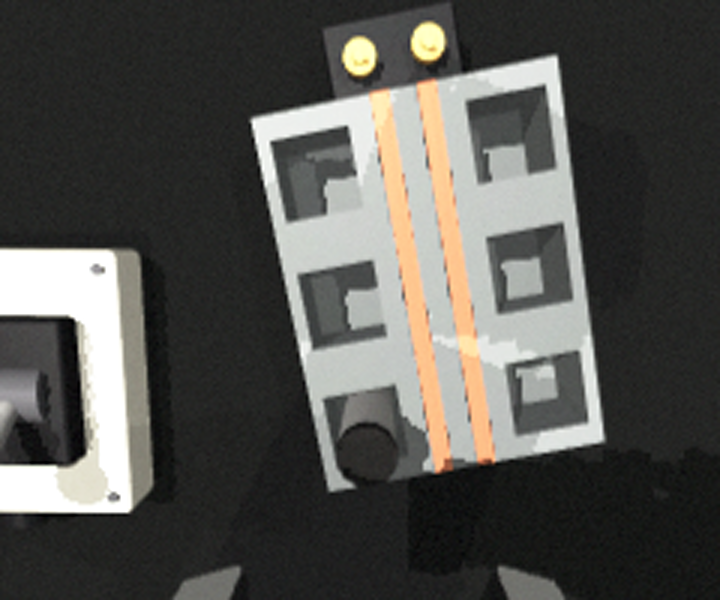

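Rod 1 stands in the cell's near-left well. Next is the store's far-right rod.

Emit:
step_arm:
  plan:
    - {"grip": -0.1,"slide": [-0.01,-0.004,0.001],"spin": 0}
    - {"grip": -0.1,"slide": [-0.019,-0.003,0.0018],"spin": 0}
    - {"grip": -0.1,"slide": [-0.019,0,0.0018],"spin": 0}
    - {"grip": -0.1,"slide": [-0.019,0,0.0018],"spin": 0}
    - {"grip": -0.1,"slide": [-0.019,0,0.0018],"spin": 0}
    - {"grip": -0.1,"slide": [-0.019,0,0.0018],"spin": 0}
    - {"grip": -0.1,"slide": [-0.019,0,0.0018],"spin": 0}
    - {"grip": -0.1,"slide": [-0.019,0,0.0018],"spin": 0}
    - {"grip": -0.1,"slide": [-0.019,0,0.0018],"spin": 0}
    - {"grip": -0.1,"slide": [-0.019,0,0.0018],"spin": 0}
    - {"grip": -0.1,"slide": [-0.019,0,0.0018],"spin": 0}
    - {"grip": -0.1,"slide": [-0.019,0,0.0018],"spin": 0}
    - {"grip": -0.1,"slide": [-0.019,0,0.0018],"spin": 0}
    - {"grip": -0.1,"slide": [-0.019,0,0.0018],"spin": 0}
    - {"grip": -0.1,"slide": [-0.019,0,0.0018],"spin": 0}
    - {"grip": -0.1,"slide": [-0.019,0,0.0018],"spin": 0}
    - {"grip": -0.1,"slide": [0,0,0],"spin": 0}
    - {"grip": -0.1,"slide": [0,0,0],"spin": 0}
    - {"grip": -0.1,"slide": [0,0,0],"spin": 0}

```text
time_s: 23.62
ee_pos: [0.5701, 0.0347, 0.2882]
eef_rot: [-1.591, 0.008, -1.723]
force: [-0.3, -0.8, 0.6]
grip_width: 0.0516
```

```bash
python3 - <<'E'
from w import *
st(); go([.5712,.0354,.109])
E
```

```text
t 23.62 p [0.5701 0.0347 0.2882] rot [-1.5914  0.0076 -1.7234] F [-0.3348 -0.7821  0.5796] w 0.0516 q [-0.0088  0.3068  1.2687  0.0105  1.5854  1.7146]
slide tot [0.0005 0.1792 0.0047] len 0.17923296029815264 tooly [-0.0192  0.0106 -0.9998]
```

Emit:
step_arm:
  plan:
    - {"grip": -0.1,"slide": [0,0.025,0.0045],"spin": 0}
    - {"grip": -0.1,"slide": [0,0.025,0],"spin": 0}
    - {"grip": -0.1,"slide": [0,0.025,0],"spin": 0}
    - {"grip": -0.1,"slide": [0,0.025,0],"spin": 0}
    - {"grip": -0.1,"slide": [0,0.025,0],"spin": 0}
    - {"grip": -0.1,"slide": [0,0.02,0],"spin": 0}
    - {"grip": -0.1,"slide": [0,0.02,0],"spin": 0}
    - {"grip": -0.1,"slide": [0,0.014,0],"spin": 0}
    - {"grip": -0.1,"slide": [0,0,0],"spin": 0}
    - {"grip": 1,"slide": [0,0,0],"spin": 0}
    - {"grip": 1,"slide": [0,0,0],"spin": 0}
    - {"grip": 1,"slide": [0,0,0],"spin": 0}
    - {"grip": 1,"slide": [0,0,0],"spin": 0}
    - {"grip": 1,"slide": [0,0,0],"spin": 0}
    - {"grip": 1,"slide": [0,0,0],"spin": 0}
  force: 35

```text
time_s: 24.87
ee_pos: [0.5719, 0.036, 0.1104]
eef_rot: [-1.589, 0.008, -1.723]
force: [0.6, 0.2, 4.8]
grip_width: 0.0229
```

Emit:
step_arm:
  plan:
    - {"grip": 1,"slide": [0,-0.01,0],"spin": 0}
    - {"grip": 1,"slide": [0,-0.02,0],"spin": 0}
    - {"grip": 1,"slide": [0,-0.02,0],"spin": 0}
    - {"grip": 1,"slide": [0,-0.02,0],"spin": 0}
    - {"grip": 1,"slide": [0,-0.02,0],"spin": 0}
    - {"grip": 1,"slide": [0,-0.02,0],"spin": 0}
    - {"grip": 1,"slide": [0,-0.02,0],"spin": 0}
    - {"grip": 1,"slide": [0,-0.02,0],"spin": 0}
    - {"grip": 1,"slide": [0,-0.02,0],"spin": 0}
    - {"grip": 1,"slide": [0,-0.01,0],"spin": 0}
    - {"grip": 1,"slide": [0,0,0],"spin": 0}
    - {"grip": 1,"slide": [0,0,0],"spin": 0}

```text
time_s: 25.87
ee_pos: [0.5746, 0.0342, 0.2889]
eef_rot: [-1.591, 0.008, -1.723]
force: [-0.3, 0.5, -6.7]
grip_width: 0.0233
```

```bash
cat > spare.py <<'E'
from w import *
def spare(fn):
    "spare pose from the top camera: white blob left of the store"
    st(); weigh(10); cal,im=snap("wrist",fn); np.savez(fn[:-4]+".npz",K=cal["K"],T=cal["T"])
    ws=[(x,y) for x,y in XY]
    guess=np.array([[.5372+x-.0057*y,.2933+y+.0057*x,.08] for x,y in XY])
    w=wells(im,cal,proj(cal,guess),150); t,a,R,r=fitpose(XY,w[:,:2]); print("spare",t,a,"res",r); print((XY@R.T+t))
E
python3 -c "
from spare import *
spare('pics/w14.png')"
```

```text
t 25.87 p [0.5746 0.0342 0.2889] rot [-1.5913  0.0078 -1.7235] F [-0.2712  0.4743 -6.749 ] w 0.0233 q [-0.0097  0.3175  1.2534  0.0106  1.5899  1.7138]
F [  0.0017  -0.0011  -5.9044 -59.8667 -40.0847] sd [0.4087 0.4022 0.5189 0.667  0.5212] mass g 601.8765077801394
spare [0.537  0.2932] 0.0059096036950201675 res 0.00012901566654111019
[[0.5928 0.3355]
 [0.5368 0.3352]
 [0.4808 0.3349]
 [0.5933 0.2515]
 [0.5373 0.2512]
 [0.4813 0.2509]]
```

View pics/w14.png

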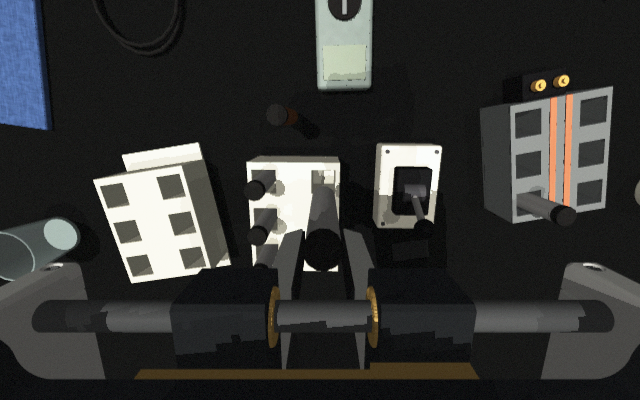

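Rod 2 (far right) is about 600 g, so it goes to the cell's mid-left well.

```bash
python3 - <<'E'
from w import *
go([.5505,-.2476,.290]); o=get_obs(); R=Ro.from_euler('xyz',o["eef_rot"]).as_matrix(); print("per 178mm down", R.T@[0,0,-.1785])
E
```

```text
slide tot [ 0.2821 -0.0031  0.0188] len 0.28278804677346575 tooly [-0.0184  0.0108 -0.9998]
per 178mm down [0.0014 0.1785 0.0035]
```

Emit:
step_arm:
  plan:
    - {"grip": 1,"slide": [0.01,0,0.0007],"spin": 0}
    - {"grip": 1,"slide": [0.019,0,0.0013],"spin": 0}
    - {"grip": 1,"slide": [0.019,0,0.0013],"spin": 0}
    - {"grip": 1,"slide": [0.019,0,0.0013],"spin": 0}
    - {"grip": 1,"slide": [0.019,0,0.0013],"spin": 0}
    - {"grip": 1,"slide": [0.019,0,0.0013],"spin": 0}
    - {"grip": 1,"slide": [0.019,0,0.0013],"spin": 0}
    - {"grip": 1,"slide": [0.019,0,0.0013],"spin": 0}
    - {"grip": 1,"slide": [0.019,0,0.0013],"spin": 0}
    - {"grip": 1,"slide": [0.019,0,0.0013],"spin": 0}
    - {"grip": 1,"slide": [0.019,0,0.0013],"spin": 0}
    - {"grip": 1,"slide": [0.019,0,0.0013],"spin": 0}
    - {"grip": 1,"slide": [0.019,0,0.0013],"spin": 0}
    - {"grip": 1,"slide": [0.019,0,0.0013],"spin": 0}
    - {"grip": 1,"slide": [0.019,-0.001,0.0013],"spin": 0}
    - {"grip": 1,"slide": [0.006,-0.002,0.0003],"spin": 0}
    - {"grip": 1,"slide": [0,0,0],"spin": 0}
    - {"grip": 1,"slide": [0,0,0],"spin": 0}

```text
time_s: 27.92
ee_pos: [0.5509, -0.2475, 0.2901]
eef_rot: [-1.59, 0.008, -1.724]
force: [0.2, -0.3, -5.8]
grip_width: 0.023
```

```bash
python3 - <<'E'
from w import *
st(); go([.5505,-.2476,.116])
E
```

```text
t 27.92 p [ 0.5509 -0.2475  0.2901] rot [-1.5904  0.0081 -1.724 ] F [ 0.1507 -0.2801 -5.7743] w 0.023 q [-0.4835  0.3883  1.1569  0.0013  1.6176  1.2404]
slide tot [0.0016 0.174  0.0031] len 0.17406029190635386 tooly [-0.0181  0.011  -0.9998]
```

Emit:
step_arm:
  plan:
    - {"grip": 1,"slide": [0,0.02,0.001],"spin": 0}
    - {"grip": 1,"slide": [0,0.02,0.001],"spin": 0}
    - {"grip": 1,"slide": [0,0.02,0.001],"spin": 0}
    - {"grip": 1,"slide": [0.001,0.02,0],"spin": 0}
    - {"grip": 1,"slide": [0,0.02,0],"spin": 0}
    - {"grip": 1,"slide": [0.0005,0.02,0],"spin": 0}
    - {"grip": 1,"slide": [0,0.02,0],"spin": 0}
    - {"grip": 1,"slide": [0,0.02,0],"spin": 0}
    - {"grip": 1,"slide": [0,0.014,0],"spin": 0}
    - {"grip": 1,"slide": [0,0.003,0],"spin": 0}
    - {"grip": 1,"slide": [0,0.0015,0],"spin": 0}
    - {"grip": 1,"slide": [0,0,0],"spin": 0}

```text
time_s: 28.92
ee_pos: [0.5509, -0.2472, 0.1123]
eef_rot: [-1.589, 0.008, -1.723]
force: [0.3, -0.4, -5.3]
grip_width: 0.0233
```

Emit:
step_arm:
  plan:
    - {"grip": 1,"slide": [0,0.0015,0],"spin": 0}
    - {"grip": 0.1,"slide": [0,0,0],"spin": 0}
    - {"grip": 0.1,"slide": [0,0,0],"spin": 0}
    - {"grip": 0.1,"slide": [0,0,0],"spin": 0}
    - {"grip": 0.1,"slide": [0,0,0],"spin": 0}
    - {"grip": 0,"slide": [0,-0.02,0],"spin": 0}
    - {"grip": 0,"slide": [0,-0.025,0],"spin": 0}
    - {"grip": 0,"slide": [0,-0.025,0],"spin": 0}
    - {"grip": -0.1,"slide": [0,-0.025,0],"spin": 0}
    - {"grip": -0.1,"slide": [0,-0.025,0],"spin": 0}
    - {"grip": -0.1,"slide": [0,-0.03,0],"spin": 0}
    - {"grip": -0.1,"slide": [0,-0.03,0],"spin": 0}
    - {"grip": -0.1,"slide": [0,0,0],"spin": 0}
    - {"grip": -0.1,"slide": [0,0,0],"spin": 0}

```text
time_s: 30.08
ee_pos: [0.5541, -0.2497, 0.2917]
eef_rot: [-1.587, 0.007, -1.724]
force: [-0.3, -0.2, -1.0]
grip_width: 0.0514
```

```bash
python3 - <<'E'
from w import *
st(); c,im=snap("wrist","pics/w15.png"); cv2.imwrite("pics/w15z.png",cv2.resize(im[60:260,200:440],None,fx=3,fy=3,interpolation=cv2.INTER_CUBIC))
go([.5822,.1156,.289])
E
```

```text
t 30.08 p [ 0.5541 -0.2497  0.2917] rot [-1.5872  0.0068 -1.7235] F [-0.254  -0.2393 -1.0032] w 0.0514 q [-0.4841  0.3951  1.1439  0.0011  1.6203  1.2394]
slide tot [-0.3651  0.0042 -0.0273] len 0.3661772576617521 tooly [-0.0179  0.0106 -0.9998]
```

View pics/w15z.png

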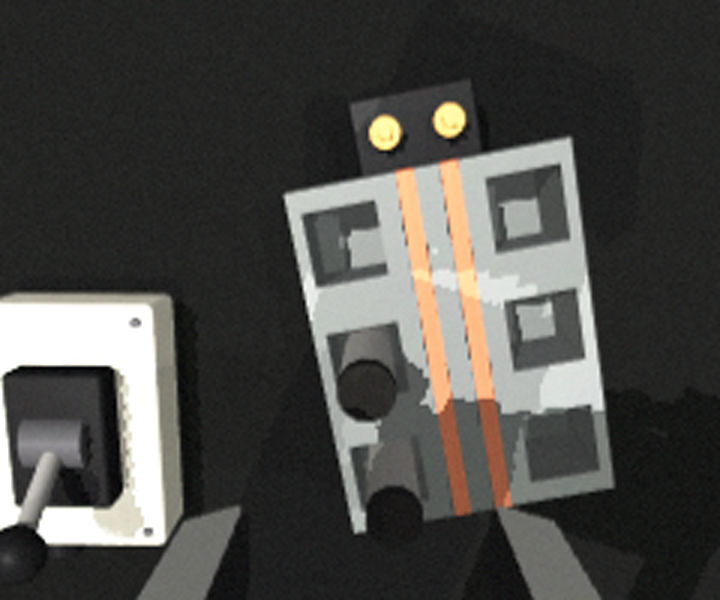

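Both rods are seated in the cell. Next is the far-left store rod.

Emit:
step_arm:
  plan:
    - {"grip": -0.1,"slide": [-0.015,0,-0.001],"spin": 0}
    - {"grip": -0.1,"slide": [-0.021,0,-0.0016],"spin": 0}
    - {"grip": -0.1,"slide": [-0.021,0,-0.0016],"spin": 0}
    - {"grip": -0.1,"slide": [-0.021,0,-0.0016],"spin": 0}
    - {"grip": -0.1,"slide": [-0.021,0,-0.0016],"spin": 0}
    - {"grip": -0.1,"slide": [-0.021,0,-0.0016],"spin": 0}
    - {"grip": -0.1,"slide": [-0.021,0,-0.0016],"spin": 0}
    - {"grip": -0.1,"slide": [-0.021,0,-0.0016],"spin": 0}
    - {"grip": -0.1,"slide": [-0.021,0,-0.0016],"spin": 0}
    - {"grip": -0.1,"slide": [-0.021,0,-0.0016],"spin": 0}
    - {"grip": -0.1,"slide": [-0.021,0,-0.0016],"spin": 0}
    - {"grip": -0.1,"slide": [-0.021,0,-0.0016],"spin": 0}
    - {"grip": -0.1,"slide": [-0.021,0,-0.0016],"spin": 0}
    - {"grip": -0.1,"slide": [-0.021,0,-0.0016],"spin": 0}
    - {"grip": -0.1,"slide": [-0.021,0,-0.0016],"spin": 0}
    - {"grip": -0.1,"slide": [-0.021,0,-0.0016],"spin": 0}
    - {"grip": -0.1,"slide": [-0.021,0,-0.0016],"spin": 0}
    - {"grip": -0.1,"slide": [-0.014,0.003,-0.001],"spin": 0}
    - {"grip": -0.1,"slide": [0,0,0],"spin": 0}
    - {"grip": -0.1,"slide": [0,0,0],"spin": 0}

```text
time_s: 31.8
ee_pos: [0.5815, 0.116, 0.2893]
eef_rot: [-1.592, 0.007, -1.722]
force: [-0.1, -1.0, 0.2]
grip_width: 0.0518
```

```bash
python3 - <<'E'
from w import *
st(); go([.5822,.1156,.1095])
E
```

```text
t 31.8 p [0.5815 0.116  0.2893] rot [-1.5921  0.0072 -1.7223] F [-0.0885 -1.0357  0.2345] w 0.0518 q [0.1287 0.3588 1.1982 0.0128 1.603  1.8513]
slide tot [0.0016 0.1797 0.0046] len 0.1798048448497543 tooly [-0.0199  0.0103 -0.9997]
```

Emit:
step_arm:
  plan:
    - {"grip": -0.1,"slide": [0.001,0.025,0.0045],"spin": 0}
    - {"grip": -0.1,"slide": [0,0.025,0],"spin": 0}
    - {"grip": -0.1,"slide": [0,0.025,0],"spin": 0}
    - {"grip": -0.1,"slide": [0,0.025,0],"spin": 0}
    - {"grip": -0.1,"slide": [0,0.025,0],"spin": 0}
    - {"grip": -0.1,"slide": [0,0.02,0],"spin": 0}
    - {"grip": -0.1,"slide": [0,0.02,0],"spin": 0}
    - {"grip": -0.1,"slide": [0,0.0145,0],"spin": 0}
    - {"grip": -0.1,"slide": [0,0,0],"spin": 0}
    - {"grip": 1,"slide": [0,0,0],"spin": 0}
    - {"grip": 1,"slide": [0,0,0],"spin": 0}
    - {"grip": 1,"slide": [0,0,0],"spin": 0}
    - {"grip": 1,"slide": [0,0,0],"spin": 0}
    - {"grip": 1,"slide": [0,0,0],"spin": 0}
    - {"grip": 1,"slide": [0,0,0],"spin": 0}
  force: 35

```text
time_s: 33.05
ee_pos: [0.5833, 0.1158, 0.1116]
eef_rot: [-1.589, 0.008, -1.723]
force: [-0.1, 0.5, 4.1]
grip_width: 0.0231
```

Emit:
step_arm:
  plan:
    - {"grip": 1,"slide": [0,-0.01,0],"spin": 0}
    - {"grip": 1,"slide": [0,-0.02,0],"spin": 0}
    - {"grip": 1,"slide": [0,-0.02,0],"spin": 0}
    - {"grip": 1,"slide": [0,-0.02,0],"spin": 0}
    - {"grip": 1,"slide": [0,-0.02,0],"spin": 0}
    - {"grip": 1,"slide": [0,-0.02,0],"spin": 0}
    - {"grip": 1,"slide": [0,-0.02,0],"spin": 0}
    - {"grip": 1,"slide": [0,-0.02,0],"spin": 0}
    - {"grip": 1,"slide": [0,-0.02,0],"spin": 0}
    - {"grip": 1,"slide": [0,-0.01,0],"spin": 0}
    - {"grip": 1,"slide": [0,0,0],"spin": 0}
    - {"grip": 1,"slide": [0,0,0],"spin": 0}

```text
time_s: 34.05
ee_pos: [0.5861, 0.1138, 0.2902]
eef_rot: [-1.591, 0.008, -1.723]
force: [0.2, -0.3, -4.6]
grip_width: 0.0227
```

```bash
python3 -c "
from spare import *
spare('pics/w16.png')"
```

```text
t 34.05 p [0.5861 0.1138 0.2902] rot [-1.591   0.0077 -1.7235] F [ 0.208  -0.2915 -4.5559] w 0.0227 q [0.1241 0.3679 1.1841 0.0129 1.607  1.8478]
F [  0.1287  -0.0867  -3.3986 -61.534  -39.1116] sd [0.4854 0.3677 0.444  0.6855 0.517 ] mass g 346.44266402363377
spare [0.5598 0.2387] 0.9942558903943388 res 0.08527006707846524
[[0.5551 0.3085]
 [0.5246 0.2616]
 [0.4941 0.2146]
 [0.6255 0.2627]
 [0.595  0.2158]
 [0.5645 0.1688]]
```

View pics/w16.png

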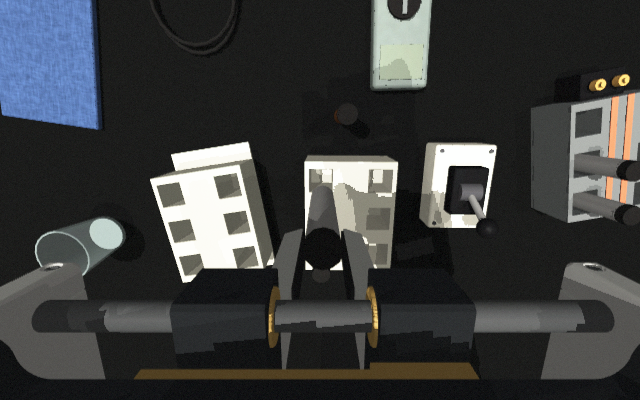

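Rod 3 weighs about 346 ± 15 g, so it is lighter and goes to the spares rack. Only the spare's near-left well is hidden by the gripper, so I'll measure with the four clear wells at (171,194), (229,184), (183,233), (236,222).

```bash
python3 - <<'E'
from w import *
d=np.load("pics/w16.npz"); cal={"K":d["K"],"T":d["T"]}; im=cv2.imread("pics/w16.png")
w=wells(im,cal,[(171,194),(183,233),(229,184),(236,222)],150); print(w)
i=[0,1,3,4]; t,a,R,r=fitpose(XY[i],w[:,:2]); print(t,a,r); print(XY@R.T+t)
go([.595,.2515,.29])
E
```

```text
[[  0.5929   0.3355 479.6562]
 [  0.5369   0.3351 429.375 ]
 [  0.5933   0.2515 493.7188]
 [  0.5374   0.2512 446.3125]]
[0.5371 0.2932] 0.005532937916701584 7.839241763774041e-05
[[0.5929 0.3355]
 [0.5369 0.3352]
 [0.4809 0.3349]
 [0.5934 0.2515]
 [0.5374 0.2512]
 [0.4814 0.2509]]
slide tot [-0.1374  0.002  -0.0122] len 0.13796951599845378 tooly [-0.0183  0.0107 -0.9998]
```

```bash
python3 - <<'E'
from w import *
go([.483,.2509,.29])
E
```

```text
slide tot [-0.1198  0.0041 -0.1228] len 0.17159375016443446 tooly [-0.0183  0.0107 -0.9998]
```

Emit:
step_arm:
  plan:
    - {"grip": 1,"slide": [-0.006,0,-0.006],"spin": 0}
    - {"grip": 1,"slide": [-0.012,0,-0.0123],"spin": 0}
    - {"grip": 1,"slide": [-0.012,0,-0.0123],"spin": 0}
    - {"grip": 1,"slide": [-0.012,0,-0.0123],"spin": 0}
    - {"grip": 1,"slide": [-0.012,0,-0.0123],"spin": 0}
    - {"grip": 1,"slide": [-0.012,0,-0.0123],"spin": 0}
    - {"grip": 1,"slide": [-0.012,0,-0.0123],"spin": 0}
    - {"grip": 1,"slide": [-0.012,0,-0.0123],"spin": 0}
    - {"grip": 1,"slide": [-0.012,0,-0.0123],"spin": 0}
    - {"grip": 1,"slide": [-0.012,0.002,-0.0123],"spin": 0}
    - {"grip": 1,"slide": [-0.006,0.002,-0.006],"spin": 0}
    - {"grip": 1,"slide": [0,0,0],"spin": 0}
    - {"grip": 1,"slide": [0,0,0],"spin": 0}

```text
time_s: 35.68
ee_pos: [0.4831, 0.2511, 0.2901]
eef_rot: [-1.59, 0.008, -1.723]
force: [0.3, 0.1, -4.0]
grip_width: 0.023
```

```bash
python3 - <<'E'
from w import *
st(); c,im=snap("wrist","pics/w17.png"); np.savez("pics/w17.npz",K=c["K"],T=c["T"]); go([.483,.2509,.116])
g=np.array([[.5372+x-.0057*y,.2932+y+.0057*x,.08] for x,y in XY]); print(proj(c,g).round().tolist())
E
```

```text
t 35.68 p [0.4831 0.2511 0.2901] rot [-1.5903  0.0077 -1.7228] F [ 0.2645  0.053  -3.9908] w 0.023 q [0.403  0.2377 1.3512 0.0168 1.5653 2.1255]
slide tot [0.0012 0.1741 0.003 ] len 0.1741475817674985 tooly [-0.0181  0.0105 -0.9998]
[[248.0, 104.0], [257.0, 147.0], [266.0, 186.0], [311.0, 94.0], [318.0, 137.0], [324.0, 177.0]]
```

View pics/w17.png

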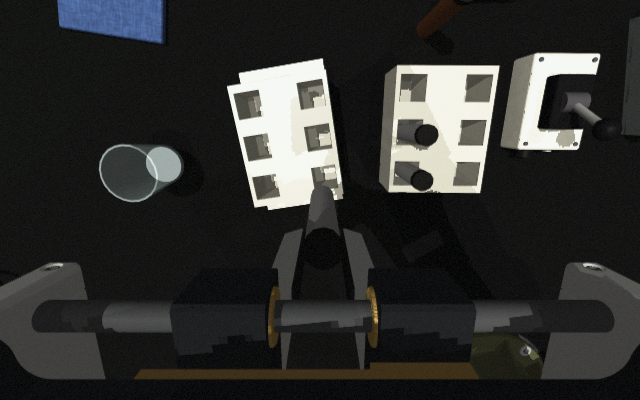

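The spare's wells lie where predicted, e.g. (248,104) and (318,137), so I can lower the rod.

Emit:
step_arm:
  plan:
    - {"grip": 1,"slide": [0,0.02,0.001],"spin": 0}
    - {"grip": 1,"slide": [0,0.02,0.001],"spin": 0}
    - {"grip": 1,"slide": [0,0.02,0.001],"spin": 0}
    - {"grip": 1,"slide": [0.001,0.02,0],"spin": 0}
    - {"grip": 1,"slide": [0,0.02,0],"spin": 0}
    - {"grip": 1,"slide": [0,0.02,0],"spin": 0}
    - {"grip": 1,"slide": [0,0.02,0],"spin": 0}
    - {"grip": 1,"slide": [0,0.02,0],"spin": 0}
    - {"grip": 1,"slide": [0,0.012,0],"spin": 0}
    - {"grip": 1,"slide": [0,0.003,0],"spin": 0}
    - {"grip": 1,"slide": [0,0.0015,0],"spin": 0}
    - {"grip": 1,"slide": [0,0,0],"spin": 0}

```text
time_s: 36.73
ee_pos: [0.4833, 0.2513, 0.1142]
eef_rot: [-1.59, 0.008, -1.724]
force: [-0.8, -0.0, -3.4]
grip_width: 0.023
```

Emit:
step_arm:
  plan:
    - {"grip": 1,"slide": [0,0.002,0],"spin": 0}
    - {"grip": 1,"slide": [0,0.0005,0],"spin": 0}
    - {"grip": 0.1,"slide": [0,0,0],"spin": 0}
    - {"grip": 0.1,"slide": [0,0,0],"spin": 0}
    - {"grip": 0.1,"slide": [0,0,0],"spin": 0}
    - {"grip": 0.1,"slide": [0,0,0],"spin": 0}
    - {"grip": 0,"slide": [0,-0.02,0],"spin": 0}
    - {"grip": 0,"slide": [0,-0.025,0],"spin": 0}
    - {"grip": 0,"slide": [0,-0.025,0],"spin": 0}
    - {"grip": -0.1,"slide": [0,-0.025,0],"spin": 0}
    - {"grip": -0.1,"slide": [0,-0.025,0],"spin": 0}
    - {"grip": -0.1,"slide": [0,-0.03,0],"spin": 0}
    - {"grip": -0.1,"slide": [0,-0.03,0],"spin": 0}
    - {"grip": -0.1,"slide": [0,0,0],"spin": 0}
    - {"grip": -0.1,"slide": [0,0,0],"spin": 0}

```text
time_s: 37.98
ee_pos: [0.4864, 0.2498, 0.2924]
eef_rot: [-1.588, 0.009, -1.723]
force: [0.3, -0.2, 0.1]
grip_width: 0.0516
```

```bash
python3 - <<'E'
from w import *
st(); c,im=snap("wrist","pics/w18.png"); np.savez("pics/w18.npz",K=c["K"],T=c["T"]); cv2.imwrite("pics/w18z.png",cv2.resize(im[40:240,220:520],None,fx=2.5,fy=2.5,interpolation=cv2.INTER_CUBIC))
go([.5245,.1246,.289])
E
```

```text
t 37.98 p [0.4864 0.2498 0.2924] rot [-1.5879  0.0094 -1.7235] F [ 0.3071 -0.1782  0.1249] w 0.0516 q [0.3984 0.2405 1.3425 0.017  1.5682 2.1216]
slide tot [ 0.1177 -0.0002  0.0572] len 0.13088115869477418 tooly [-0.018   0.0109 -0.9998]
```

View pics/w18z.png

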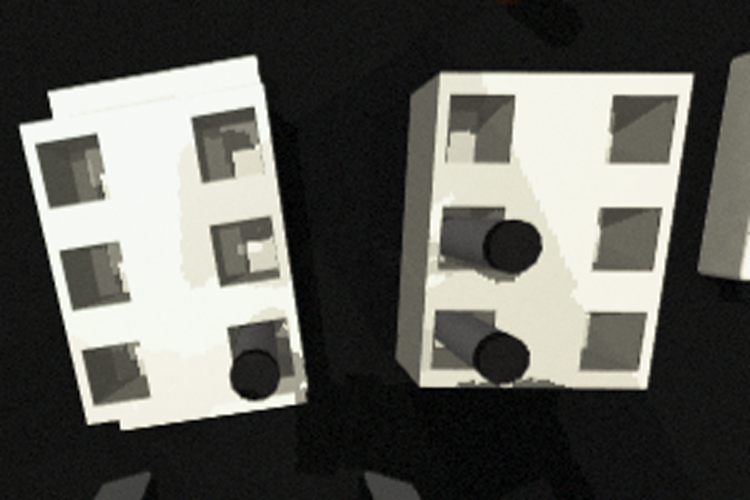

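Rod 3 stands in the spare's near-right well. The two remaining rods are at crop (512,246) and (501,357).

```bash
python3 - <<'E'
from w import *
d=np.load("pics/w18.npz"); cal={"K":d["K"],"T":d["T"]}
p=toplane(cal,np.array([(512,246),(501,357)])/2.5+[220,40],.148); print(p)
go([.5245,.124,.289])
E
```

```text
[[0.5242 0.1273 0.148 ]
 [0.4734 0.1356 0.148 ]]
slide tot [ 0.1183 -0.0002  0.0572] len 0.13145456257509786 tooly [-0.018   0.0109 -0.9998]
```

Emit:
step_arm:
  plan:
    - {"grip": -0.1,"slide": [0.01,0,0.005],"spin": 0}
    - {"grip": -0.1,"slide": [0.0165,0,0.008],"spin": 0}
    - {"grip": -0.1,"slide": [0.0165,0,0.008],"spin": 0}
    - {"grip": -0.1,"slide": [0.0165,0,0.008],"spin": 0}
    - {"grip": -0.1,"slide": [0.0165,0,0.008],"spin": 0}
    - {"grip": -0.1,"slide": [0.0165,0,0.008],"spin": 0}
    - {"grip": -0.1,"slide": [0.0165,0,0.008],"spin": 0}
    - {"grip": -0.1,"slide": [0.0075,0,0.004],"spin": 0}
    - {"grip": -0.1,"slide": [0,0,0],"spin": 0}
    - {"grip": -0.1,"slide": [0,0,0],"spin": 0}

```text
time_s: 38.87
ee_pos: [0.5244, 0.1257, 0.2885]
eef_rot: [-1.591, 0.008, -1.724]
force: [0.1, -0.4, -0.2]
grip_width: 0.0514
```

```bash
python3 - <<'E'
from w import *
st(); go([.5243,.1256,.1095])
E
```

```text
t 38.87 p [0.5244 0.1257 0.2885] rot [-1.5915  0.0077 -1.7243] F [ 0.0747 -0.3682 -0.2237] w 0.0514 q [0.1598 0.2294 1.3651 0.0137 1.5644 1.8839]
slide tot [0.0015 0.1789 0.0036] len 0.1789546933243825 tooly [-0.0192  0.0108 -0.9998]
```

Emit:
step_arm:
  plan:
    - {"grip": -0.1,"slide": [0.001,0.025,0.0035],"spin": 0}
    - {"grip": -0.1,"slide": [0,0.025,0],"spin": 0}
    - {"grip": -0.1,"slide": [0,0.025,0],"spin": 0}
    - {"grip": -0.1,"slide": [0,0.025,0],"spin": 0}
    - {"grip": -0.1,"slide": [0,0.025,0],"spin": 0}
    - {"grip": -0.1,"slide": [0,0.02,0],"spin": 0}
    - {"grip": -0.1,"slide": [0,0.02,0],"spin": 0}
    - {"grip": -0.1,"slide": [0,0.014,0],"spin": 0}
    - {"grip": -0.1,"slide": [0,0,0],"spin": 0}
    - {"grip": 1,"slide": [0,0,0],"spin": 0}
    - {"grip": 1,"slide": [0,0,0],"spin": 0}
    - {"grip": 1,"slide": [0,0,0],"spin": 0}
    - {"grip": 1,"slide": [0,0,0],"spin": 0}
    - {"grip": 1,"slide": [0,0,0],"spin": 0}
    - {"grip": 1,"slide": [0,0,0],"spin": 0}
  force: 35

```text
time_s: 40.12
ee_pos: [0.525, 0.1263, 0.1107]
eef_rot: [-1.589, 0.008, -1.724]
force: [-0.7, -0.0, 4.9]
grip_width: 0.0229
```

Emit:
step_arm:
  plan:
    - {"grip": 1,"slide": [0,-0.01,0],"spin": 0}
    - {"grip": 1,"slide": [0,-0.02,0],"spin": 0}
    - {"grip": 1,"slide": [0,-0.02,0],"spin": 0}
    - {"grip": 1,"slide": [0,-0.02,0],"spin": 0}
    - {"grip": 1,"slide": [0,-0.02,0],"spin": 0}
    - {"grip": 1,"slide": [0,-0.02,0],"spin": 0}
    - {"grip": 1,"slide": [0,-0.02,0],"spin": 0}
    - {"grip": 1,"slide": [0,-0.02,0],"spin": 0}
    - {"grip": 1,"slide": [0,-0.02,0],"spin": 0}
    - {"grip": 1,"slide": [0,-0.01,0],"spin": 0}
    - {"grip": 1,"slide": [0,0,0],"spin": 0}
    - {"grip": 1,"slide": [0,0,0],"spin": 0}

```text
time_s: 41.12
ee_pos: [0.5277, 0.1243, 0.2894]
eef_rot: [-1.591, 0.008, -1.724]
force: [0.5, -0.4, -4.6]
grip_width: 0.0231
```

```bash
python3 -c "
from spare import *
spare('pics/w19.png')"
```

```text
t 41.12 p [0.5277 0.1243 0.2894] rot [-1.591   0.0076 -1.7236] F [ 0.4609 -0.4298 -4.6404] w 0.0231 q [0.1564 0.2357 1.3554 0.0134 1.5675 1.8797]
F [ -0.0522   0.0725  -4.2796 -54.0031 -39.3291] sd [0.4483 0.3689 0.6129 0.5972 0.4856] mass g 436.2493164157033
spare [0.539  0.2745] 0.24832890680365616 res 0.08136134105563975
[[0.5829 0.329 ]
 [0.5286 0.3152]
 [0.4744 0.3015]
 [0.6036 0.2476]
 [0.5493 0.2338]
 [0.495  0.2201]]
```

View pics/w19.png

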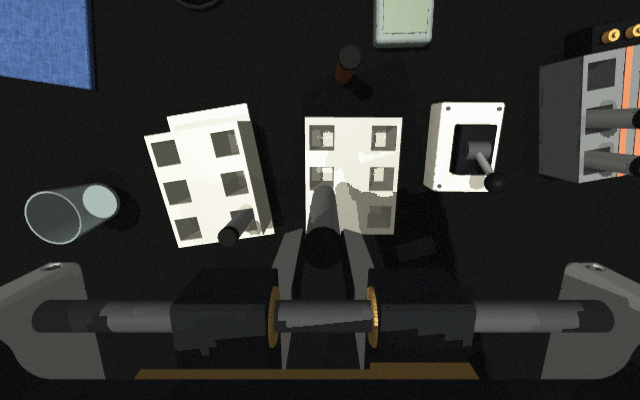

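```bash
python3 -c "
from w import *
weigh(24); go([.6065,-.2457,.29])"
```

```text
F [ -0.0116  -0.116   -4.3815 -53.691  -39.1533] sd [0.5323 0.4673 0.6217 0.0172 0.0107] mass g 446.63883708390966
slide tot [ 0.3538 -0.0055  0.1339] len 0.3782943849449692 tooly [-0.0182  0.0108 -0.9998]
```

Rod 4 weighs about 443 g, so it goes to the cell (near-right well).

```bash
python3 -c "
from w import *
go([.4975,-.3338,.29])"
```

```text
slide tot [ 0.4574 -0.0044  0.0396] len 0.4591453232239667 tooly [-0.0182  0.0108 -0.9998]
```

Emit:
step_arm:
  plan:
    - {"grip": 1,"slide": [0.01,0,0.001],"spin": 0}
    - {"grip": 1,"slide": [0.022,-0.001,0.0019],"spin": 0}
    - {"grip": 1,"slide": [0.022,-0.001,0.0019],"spin": 0}
    - {"grip": 1,"slide": [0.022,-0.001,0.0019],"spin": 0}
    - {"grip": 1,"slide": [0.022,-0.001,0.0019],"spin": 0}
    - {"grip": 1,"slide": [0.022,0,0.0019],"spin": 0}
    - {"grip": 1,"slide": [0.022,0,0.0019],"spin": 0}
    - {"grip": 1,"slide": [0.022,0,0.0019],"spin": 0}
    - {"grip": 1,"slide": [0.022,0,0.0019],"spin": 0}
    - {"grip": 1,"slide": [0.022,0,0.0019],"spin": 0}
    - {"grip": 1,"slide": [0.022,0,0.0019],"spin": 0}
    - {"grip": 1,"slide": [0.022,0,0.0019],"spin": 0}
    - {"grip": 1,"slide": [0.022,0,0.0019],"spin": 0}
    - {"grip": 1,"slide": [0.022,0,0.0019],"spin": 0}
    - {"grip": 1,"slide": [0.022,0,0.0019],"spin": 0}
    - {"grip": 1,"slide": [0.022,0,0.0019],"spin": 0}
    - {"grip": 1,"slide": [0.022,0,0.0019],"spin": 0}
    - {"grip": 1,"slide": [0.022,0,0.0019],"spin": 0}
    - {"grip": 1,"slide": [0.022,0,0.0019],"spin": 0}
    - {"grip": 1,"slide": [0.022,0,0.0019],"spin": 0}

```text
time_s: 44.53
ee_pos: [0.4988, -0.306, 0.2899]
eef_rot: [-1.59, 0.008, -1.724]
force: [0.3, 0.6, -3.3]
grip_width: 0.0231
```

Emit:
step_arm:
  plan:
    - {"grip": 1,"slide": [0.02,0,0.0019],"spin": 0}
    - {"grip": 1,"slide": [0.009,0,0.0009],"spin": 0}
    - {"grip": 1,"slide": [0,0,0],"spin": 0}
    - {"grip": 1,"slide": [0,0,0],"spin": 0}

```text
time_s: 44.87
ee_pos: [0.4976, -0.3334, 0.2894]
eef_rot: [-1.591, 0.008, -1.724]
force: [0.2, 0.3, -3.5]
grip_width: 0.0229
```

```bash
python3 -c "
from w import *
st(); go([.4975,-.3338,.1155]); c,im=snap('wrist','pics/w20.png')"
```

```text
t 44.87 p [ 0.4976 -0.3334  0.2894] rot [-1.5908  0.0083 -1.7242] F [ 0.1968  0.3232 -3.4552] w 0.0229 q [-0.6503  0.3766  1.1742 -0.0022  1.6124  1.0737]
slide tot [0.0019 0.1738 0.0034] len 0.17388548137048163 tooly [-0.0185  0.0113 -0.9998]
```

View pics/w20.png

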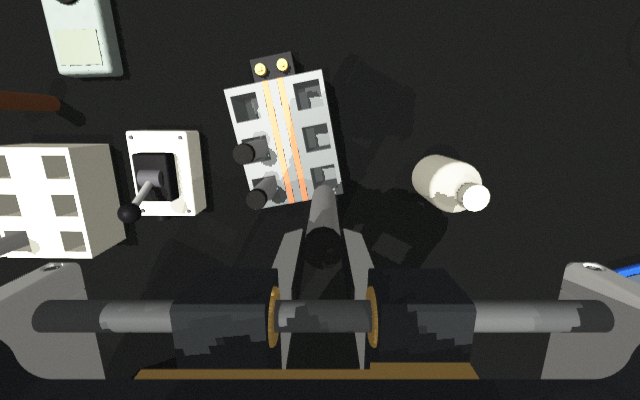

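Emit:
step_arm:
  plan:
    - {"grip": 1,"slide": [0,0.02,0.001],"spin": 0}
    - {"grip": 1,"slide": [0,0.02,0.001],"spin": 0}
    - {"grip": 1,"slide": [0,0.02,0.001],"spin": 0}
    - {"grip": 1,"slide": [0.001,0.02,0],"spin": 0}
    - {"grip": 1,"slide": [0,0.02,0],"spin": 0}
    - {"grip": 1,"slide": [0.001,0.02,0],"spin": 0}
    - {"grip": 1,"slide": [0,0.02,0],"spin": 0}
    - {"grip": 1,"slide": [0,0.02,0],"spin": 0}
    - {"grip": 1,"slide": [0,0.013,0],"spin": 0}
    - {"grip": 1,"slide": [0,0.003,0],"spin": 0}
    - {"grip": 1,"slide": [0,0.001,0],"spin": 0}
    - {"grip": 1,"slide": [0,0,0],"spin": 0}

```text
time_s: 45.92
ee_pos: [0.4978, -0.3337, 0.1135]
eef_rot: [-1.589, 0.007, -1.723]
force: [0.8, 0.7, -4.4]
grip_width: 0.023
```

Emit:
step_arm:
  plan:
    - {"grip": 1,"slide": [0,0.002,0],"spin": 0}
    - {"grip": 1,"slide": [0,0.0005,0],"spin": 0}
    - {"grip": 0.1,"slide": [0,0,0],"spin": 0}
    - {"grip": 0.1,"slide": [0,0,0],"spin": 0}
    - {"grip": 0.1,"slide": [0,0,0],"spin": 0}
    - {"grip": 0.1,"slide": [0,0,0],"spin": 0}
    - {"grip": 0,"slide": [0,-0.02,0],"spin": 0}
    - {"grip": 0,"slide": [0,-0.025,0],"spin": 0}
    - {"grip": 0,"slide": [0,-0.025,0],"spin": 0}
    - {"grip": -0.1,"slide": [0,-0.025,0],"spin": 0}
    - {"grip": -0.1,"slide": [0,-0.025,0],"spin": 0}
    - {"grip": -0.1,"slide": [0,-0.03,0],"spin": 0}
    - {"grip": -0.1,"slide": [0,-0.03,0],"spin": 0}
    - {"grip": -0.1,"slide": [0,0,0],"spin": 0}
    - {"grip": -0.1,"slide": [0,0,0],"spin": 0}

```text
time_s: 47.17
ee_pos: [0.5009, -0.3362, 0.2915]
eef_rot: [-1.588, 0.006, -1.724]
force: [0.4, 0.7, -0.8]
grip_width: 0.0518
```

```bash
python3 - <<'E'
from w import *
st(); c,im=snap("wrist","pics/w21.png"); cv2.imwrite("pics/w21z.png",cv2.resize(im[40:240,200:440],None,fx=3,fy=3,interpolation=cv2.INTER_CUBIC))
go([.473,.1335,.289])
E
```

```text
t 47.17 p [ 0.5009 -0.3362  0.2915] rot [-1.5876  0.0063 -1.7235] F [ 0.3869  0.7326 -0.7934] w 0.0518 q [-0.6506  0.3841  1.1591 -0.0025  1.6161  1.0728]
slide tot [-0.4597  0.0063 -0.0985] len 0.4701821173806192 tooly [-0.0181  0.0107 -0.9998]
```

View pics/w21z.png

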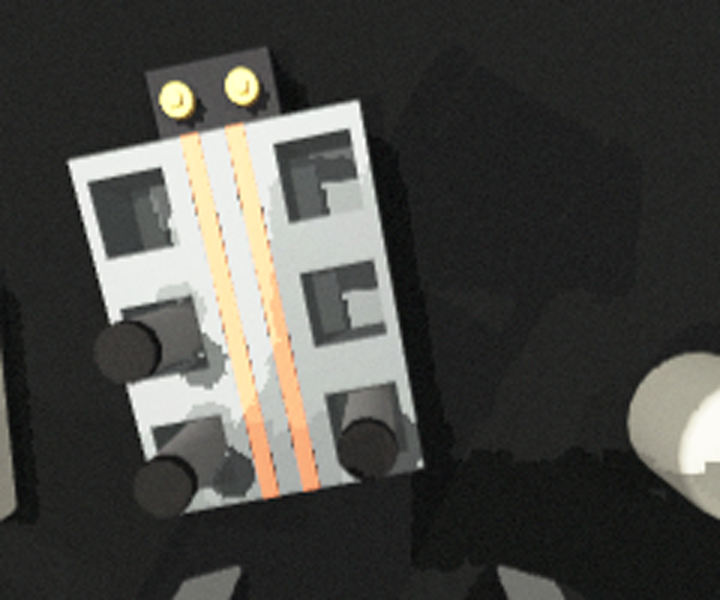

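Rod 4 is seated in the near-right well. Next is the last store rod, near left.

Emit:
step_arm:
  plan:
    - {"grip": -0.1,"slide": [-0.012,0,-0.002],"spin": 0}
    - {"grip": -0.1,"slide": [-0.023,0,-0.005],"spin": 0}
    - {"grip": -0.1,"slide": [-0.023,0,-0.005],"spin": 0}
    - {"grip": -0.1,"slide": [-0.023,0,-0.005],"spin": 0}
    - {"grip": -0.1,"slide": [-0.023,0,-0.005],"spin": 0}
    - {"grip": -0.1,"slide": [-0.023,0,-0.005],"spin": 0}
    - {"grip": -0.1,"slide": [-0.023,0,-0.005],"spin": 0}
    - {"grip": -0.1,"slide": [-0.023,0,-0.005],"spin": 0}
    - {"grip": -0.1,"slide": [-0.023,0,-0.005],"spin": 0}
    - {"grip": -0.1,"slide": [-0.023,0,-0.005],"spin": 0}
    - {"grip": -0.1,"slide": [-0.023,0,-0.005],"spin": 0}
    - {"grip": -0.1,"slide": [-0.023,0,-0.005],"spin": 0}
    - {"grip": -0.1,"slide": [-0.023,0,-0.005],"spin": 0}
    - {"grip": -0.1,"slide": [-0.023,0,-0.005],"spin": 0}
    - {"grip": -0.1,"slide": [-0.023,0,-0.005],"spin": 0}
    - {"grip": -0.1,"slide": [-0.023,0,-0.005],"spin": 0}
    - {"grip": -0.1,"slide": [-0.023,0,-0.005],"spin": 0}
    - {"grip": -0.1,"slide": [-0.023,0,-0.005],"spin": 0}
    - {"grip": -0.1,"slide": [-0.023,0,-0.005],"spin": 0}
    - {"grip": -0.1,"slide": [-0.023,0.003,-0.005],"spin": 0}

```text
time_s: 48.88
ee_pos: [0.4719, 0.1243, 0.2917]
eef_rot: [-1.591, 0.008, -1.723]
force: [0.3, -0.5, -0.8]
grip_width: 0.0514
```

Emit:
step_arm:
  plan:
    - {"grip": -0.1,"slide": [-0.01,0.003,-0.002],"spin": 0}
    - {"grip": -0.1,"slide": [0,0,0],"spin": 0}
    - {"grip": -0.1,"slide": [0,0,0],"spin": 0}

```text
time_s: 49.13
ee_pos: [0.472, 0.1328, 0.2888]
eef_rot: [-1.592, 0.007, -1.723]
force: [-1.2, 0.0, -0.5]
grip_width: 0.0515
```

```bash
python3 -c "
from w import *
st(); go([.473,.1335,.1095]); c,im=snap('wrist','pics/w22.png'); np.savez('pics/w22.npz',K=c['K'],T=c['T'])"
```

```text
t 49.13 p [0.472  0.1328 0.2888] rot [-1.5917  0.0072 -1.7225] F [-1.1913  0.0166 -0.5422] w 0.0515 q [0.1912 0.114  1.4984 0.0138 1.5465 1.9132]
slide tot [0.0004 0.1792 0.0047] len 0.17930824675004792 tooly [-0.0196  0.0102 -0.9998]
```

View pics/w22.png

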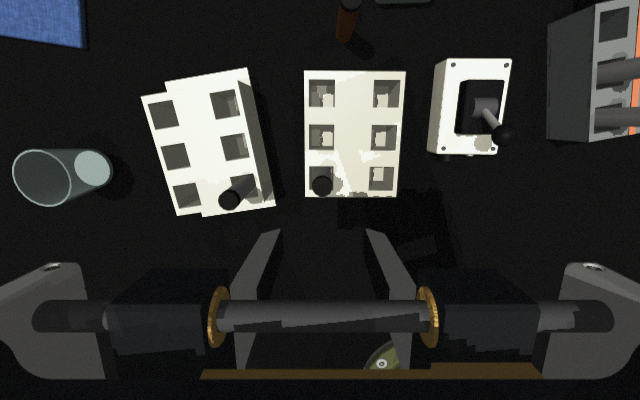

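Emit:
step_arm:
  plan:
    - {"grip": -0.1,"slide": [0.0005,0.025,0.0045],"spin": 0}
    - {"grip": -0.1,"slide": [0,0.025,0],"spin": 0}
    - {"grip": -0.1,"slide": [0,0.025,0],"spin": 0}
    - {"grip": -0.1,"slide": [0,0.025,0],"spin": 0}
    - {"grip": -0.1,"slide": [0,0.025,0],"spin": 0}
    - {"grip": -0.1,"slide": [0,0.02,0],"spin": 0}
    - {"grip": -0.1,"slide": [0,0.02,0],"spin": 0}
    - {"grip": -0.1,"slide": [0,0.014,0],"spin": 0}
    - {"grip": -0.1,"slide": [0,0,0],"spin": 0}
    - {"grip": 1,"slide": [0,0,0],"spin": 0}
    - {"grip": 1,"slide": [0,0,0],"spin": 0}
    - {"grip": 1,"slide": [0,0,0],"spin": 0}
    - {"grip": 1,"slide": [0,0,0],"spin": 0}
    - {"grip": 1,"slide": [0,0,0],"spin": 0}
    - {"grip": 1,"slide": [0,0,0],"spin": 0}
  force: 35

```text
time_s: 50.43
ee_pos: [0.4739, 0.1337, 0.1112]
eef_rot: [-1.589, 0.008, -1.723]
force: [1.1, 0.4, 4.6]
grip_width: 0.023
```

Emit:
step_arm:
  plan:
    - {"grip": 1,"slide": [0,-0.01,0],"spin": 0}
    - {"grip": 1,"slide": [0,-0.02,0],"spin": 0}
    - {"grip": 1,"slide": [0,-0.02,0],"spin": 0}
    - {"grip": 1,"slide": [0,-0.02,0],"spin": 0}
    - {"grip": 1,"slide": [0,-0.02,0],"spin": 0}
    - {"grip": 1,"slide": [0,-0.02,0],"spin": 0}
    - {"grip": 1,"slide": [0,-0.02,0],"spin": 0}
    - {"grip": 1,"slide": [0,-0.02,0],"spin": 0}
    - {"grip": 1,"slide": [0,-0.02,0],"spin": 0}
    - {"grip": 1,"slide": [0,-0.01,0],"spin": 0}
    - {"grip": 1,"slide": [0,0,0],"spin": 0}
    - {"grip": 1,"slide": [0,0,0],"spin": 0}

```text
time_s: 51.43
ee_pos: [0.4767, 0.1317, 0.29]
eef_rot: [-1.591, 0.008, -1.723]
force: [0.2, -0.1, -2.5]
grip_width: 0.0231
```

```bash
python3 -c "
from w import *
st(); weigh(16)
d=np.load('pics/w22.npz'); cal={'K':d['K'],'T':d['T']}; im=cv2.imread('pics/w22.png')
w=wells(im,cal,[(163,115),(175,156),(187,195),(225,104),(235,145)],150); print(w)
t,a,R,r=fitpose(XY[:5],w[:,:2]); print(t,a,r); print(XY@R.T+t)
snap('wrist','pics/w23.png')"
```

```text
t 51.43 p [0.4767 0.1317 0.29  ] rot [-1.5907  0.0077 -1.7235] F [ 0.2019 -0.1287 -2.5165] w 0.0231 q [0.1871 0.1229 1.4858 0.0139 1.5492 1.9101]
F [  0.3361  -0.1252  -1.9319 -45.7008 -38.1169] sd [0.4927 0.366  0.5301 0.4307 0.3629] mass g 196.9343561872115
[[  0.5863   0.3315 640.7812]
 [  0.5303   0.3312 570.0625]
 [  0.4741   0.3308 513.75  ]
 [  0.5869   0.2476 652.1562]
 [  0.5306   0.2477 560.9062]]
[0.5305 0.2893] 0.006277815621720128 0.0004311927136355642
[[0.5862 0.3316]
 [0.5302 0.3313]
 [0.4742 0.3309]
 [0.5868 0.2476]
 [0.5308 0.2473]
 [0.4748 0.2469]]
```

View pics/w23.png

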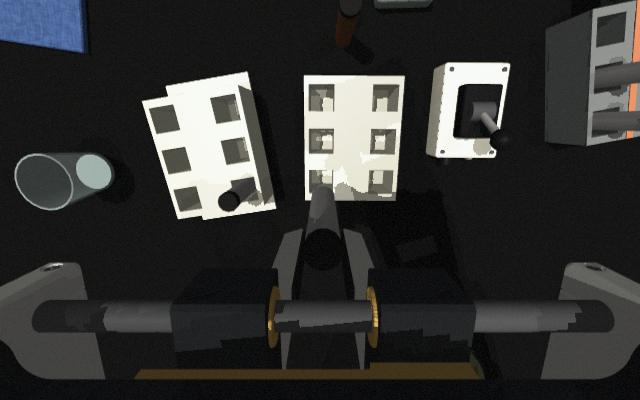

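Rod 5 weighs about 197 g, so it goes to the spares rack. The rack has shifted about 7 mm, now at (0.5305, 0.2893). The target is its near-left well.

```bash
python3 -c "
from w import *
go([.4755,.3309,.29])"
```

```text
slide tot [-0.1967  0.0027 -0.0316] len 0.1992127673411096 tooly [-0.0181  0.0108 -0.9998]
```

Emit:
step_arm:
  plan:
    - {"grip": 1,"slide": [-0.01,0,-0.0016],"spin": 0}
    - {"grip": 1,"slide": [-0.0177,0,-0.0028],"spin": 0}
    - {"grip": 1,"slide": [-0.0177,0,-0.0028],"spin": 0}
    - {"grip": 1,"slide": [-0.0177,0,-0.0028],"spin": 0}
    - {"grip": 1,"slide": [-0.0177,0,-0.0028],"spin": 0}
    - {"grip": 1,"slide": [-0.0177,0,-0.0028],"spin": 0}
    - {"grip": 1,"slide": [-0.0177,0,-0.0028],"spin": 0}
    - {"grip": 1,"slide": [-0.0177,0,-0.0028],"spin": 0}
    - {"grip": 1,"slide": [-0.0177,0,-0.0028],"spin": 0}
    - {"grip": 1,"slide": [-0.0177,0,-0.0028],"spin": 0}
    - {"grip": 1,"slide": [-0.0177,0.0013,-0.0028],"spin": 0}
    - {"grip": 1,"slide": [-0.01,0.0013,-0.002],"spin": 0}
    - {"grip": 1,"slide": [0,0,0],"spin": 0}
    - {"grip": 1,"slide": [0,0,0],"spin": 0}

```text
time_s: 53.45
ee_pos: [0.4753, 0.3314, 0.2897]
eef_rot: [-1.591, 0.007, -1.723]
force: [0.2, -0.9, -1.7]
grip_width: 0.023
```

```bash
python3 - <<'E'
from w import *
st(); c,im=snap("wrist","pics/w24.png"); np.savez("pics/w24.npz",K=c["K"],T=c["T"]); go([.4755,.3309,.1155])
a=.0063; g=np.array([[.5305+x-a*y,.2893+y+a*x,.08] for x,y in XY]); print(proj(c,g).round().tolist())
E
```

```text
t 53.45 p [0.4753 0.3314 0.2897] rot [-1.5909  0.0073 -1.7227] F [ 0.2195 -0.8819 -1.7169] w 0.023 q [0.5363 0.3201 1.2483 0.0184 1.5842 2.259 ]
slide tot [0.0013 0.1744 0.0035] len 0.1744612457685861 tooly [-0.0184  0.0104 -0.9998]
[[311.0, 93.0], [317.0, 137.0], [324.0, 177.0], [375.0, 82.0], [379.0, 127.0], [383.0, 168.0]]
```

View pics/w24.png

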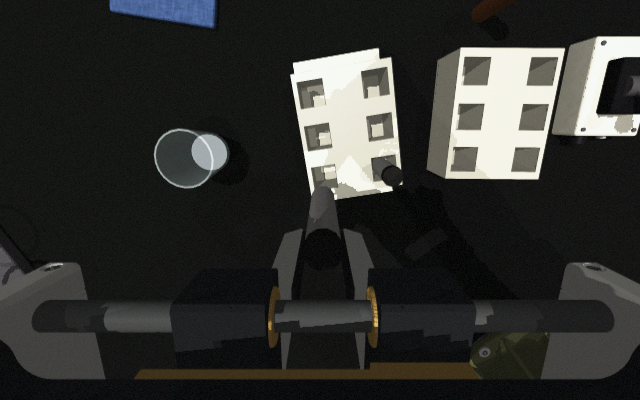

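The wells match the prediction, e.g. (312,94) and (376,82), so I'll lower the rod.

Emit:
step_arm:
  plan:
    - {"grip": 1,"slide": [0,0.02,0.001],"spin": 0}
    - {"grip": 1,"slide": [0,0.02,0.001],"spin": 0}
    - {"grip": 1,"slide": [0,0.02,0.001],"spin": 0}
    - {"grip": 1,"slide": [0.001,0.02,0],"spin": 0}
    - {"grip": 1,"slide": [0,0.02,0],"spin": 0}
    - {"grip": 1,"slide": [0,0.02,0],"spin": 0}
    - {"grip": 1,"slide": [0,0.02,0],"spin": 0}
    - {"grip": 1,"slide": [0,0.02,0],"spin": 0}
    - {"grip": 1,"slide": [0,0.013,0],"spin": 0}
    - {"grip": 1,"slide": [0,0.002,0],"spin": 0}
    - {"grip": 1,"slide": [0,0.001,0],"spin": 0}
    - {"grip": 1,"slide": [0,0,0],"spin": 0}

```text
time_s: 54.5
ee_pos: [0.4756, 0.3314, 0.115]
eef_rot: [-1.59, 0.009, -1.724]
force: [1.4, 0.3, -1.7]
grip_width: 0.0231
```

Emit:
step_arm:
  plan:
    - {"grip": 1,"slide": [0,0.0025,0],"spin": 0}
    - {"grip": 1,"slide": [0,0.001,0],"spin": 0}
    - {"grip": 0.1,"slide": [0,0,0],"spin": 0}
    - {"grip": 0.1,"slide": [0,0,0],"spin": 0}
    - {"grip": 0.1,"slide": [0,0,0],"spin": 0}
    - {"grip": 0.1,"slide": [0,0,0],"spin": 0}
    - {"grip": 0,"slide": [0,-0.02,0],"spin": 0}
    - {"grip": 0,"slide": [0,-0.025,0],"spin": 0}
    - {"grip": 0,"slide": [0,-0.025,0],"spin": 0}
    - {"grip": -0.1,"slide": [0,-0.025,0],"spin": 0}
    - {"grip": -0.1,"slide": [0,-0.025,0],"spin": 0}
    - {"grip": -0.1,"slide": [0,-0.03,0],"spin": 0}
    - {"grip": -0.1,"slide": [0,-0.03,0],"spin": 0}
    - {"grip": -0.1,"slide": [0,0,0],"spin": 0}
    - {"grip": -0.1,"slide": [0,0,0],"spin": 0}

```text
time_s: 55.75
ee_pos: [0.4787, 0.33, 0.2918]
eef_rot: [-1.588, 0.01, -1.724]
force: [-0.3, 0.7, -1.0]
grip_width: 0.0517
```

```bash
python3 - <<'E'
from w import *
st(); c,im=snap("wrist","pics/w25.png"); cv2.imwrite("pics/w25z.png",cv2.resize(im[20:220,240:580],None,fx=2.3,fy=2.3,interpolation=cv2.INTER_CUBIC))
R=lambda a:np.array([[np.cos(a),-np.sin(a)],[np.sin(a),np.cos(a)]])
for x in(-.07,.0): print(np.array([.531,-.09])+R(-.166)@[x,0])
go([.4485,-.0765,.289])
E
```

```text
t 55.75 p [0.4787 0.33   0.2918] rot [-1.5883  0.0097 -1.7235] F [-0.2991  0.6679 -0.9628] w 0.0517 q [0.5311 0.322  1.241  0.0185 1.586  2.2548]
[ 0.462  -0.0784]
[ 0.531 -0.09 ]
slide tot [ 0.406  -0.0027  0.0323] len 0.40732588580093904 tooly [-0.0182  0.0107 -0.9998]
```

View pics/w25z.png

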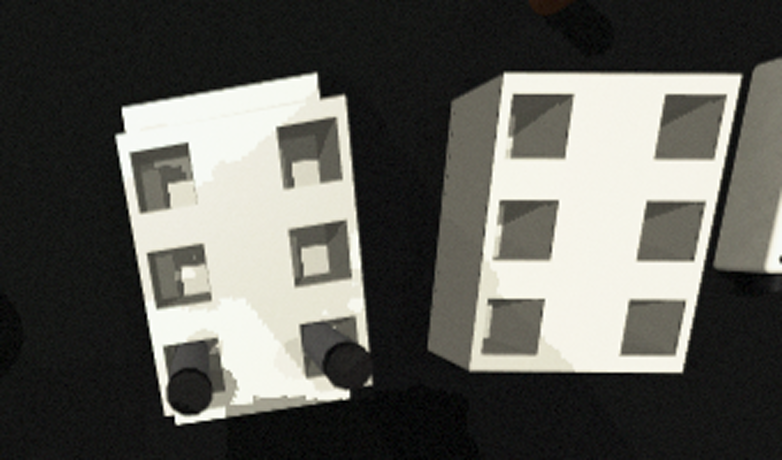

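Both light rods stand in the spare and the store is empty. Now I'll switch back on, gripping the ball at about (0.498, −0.0845).

```bash
python3 - <<'E'
from w import *
go([.4985,-.0845,.285])
E
```

```text
slide tot [0.4064 0.0003 0.083 ] len 0.41475909727383214 tooly [-0.0182  0.0107 -0.9998]
```

Emit:
step_arm:
  plan:
    - {"grip": -0.1,"slide": [0.012,0,0.003],"spin": 0.8}
    - {"grip": -0.1,"slide": [0.022,0,0.0045],"spin": 0}
    - {"grip": -0.1,"slide": [0.022,0,0.0045],"spin": 0}
    - {"grip": -0.1,"slide": [0.022,0,0.0045],"spin": 0}
    - {"grip": -0.1,"slide": [0.022,0,0.0045],"spin": 0}
    - {"grip": -0.1,"slide": [0.022,0,0.0045],"spin": 0}
    - {"grip": -0.1,"slide": [0.022,0,0.0045],"spin": 0}
    - {"grip": -0.1,"slide": [0.022,0,0.0045],"spin": 0}
    - {"grip": -0.1,"slide": [0.022,0,0.0045],"spin": 0}
    - {"grip": -0.1,"slide": [0.022,0,0.0045],"spin": 0}
    - {"grip": -0.1,"slide": [0.022,0,0.0045],"spin": 0}
    - {"grip": -0.1,"slide": [0.022,0,0.0045],"spin": 0}
    - {"grip": -0.1,"slide": [0.022,0,0.0045],"spin": 0}
    - {"grip": -0.1,"slide": [0.022,0,0.0045],"spin": 0}
    - {"grip": -0.1,"slide": [0.022,0,0.0045],"spin": 0}
    - {"grip": -0.1,"slide": [0.022,0,0.0045],"spin": 0}
    - {"grip": -0.1,"slide": [0.022,0,0.0045],"spin": 0}
    - {"grip": -0.1,"slide": [0.022,0,0.0045],"spin": 0}
    - {"grip": -0.1,"slide": [0.016,0,0.0035],"spin": 0}
    - {"grip": -0.1,"slide": [0,0,0],"spin": 0}

```text
time_s: 57.47
ee_pos: [0.4928, -0.0831, 0.2843]
eef_rot: [-1.593, 0.007, -1.741]
force: [-0.7, 0.8, -0.7]
grip_width: 0.0517
```

Emit:
step_arm:
  plan:
    - {"grip": -0.1,"slide": [0,0.02,0],"spin": 0}
    - {"grip": -0.1,"slide": [0,0.02,0],"spin": 0}
    - {"grip": -0.1,"slide": [0,0.02,0],"spin": 0}
    - {"grip": -0.1,"slide": [0,0.02,0],"spin": 0}
    - {"grip": -0.1,"slide": [0,0,0],"spin": 0}
    - {"grip": -0.1,"slide": [0,0,0],"spin": 0}

```text
time_s: 57.97
ee_pos: [0.4915, -0.0792, 0.2053]
eef_rot: [-1.593, 0.008, -1.738]
force: [0.1, 0.1, 0.4]
grip_width: 0.0522
```

```bash
python3 - <<'E'
from w import *
st(); c,im=snap("wrist","pics/w26.png"); np.savez("pics/w26.npz",K=c["K"],T=c["T"]); cv2.imwrite("pics/w26z.png",cv2.resize(im[100:280,200:440],None,fx=3,fy=3,interpolation=cv2.INTER_CUBIC))
go([.4985,-.0845,.114])
E
```

```text
t 57.97 p [ 0.4915 -0.0792  0.2053] rot [-1.5927  0.0077 -1.7376] F [0.077  0.0925 0.3942] w 0.0522 q [-0.237   0.1793  1.6148  0.0063  1.3699  1.4992]
slide tot [0.0047 0.0922 0.009 ] len 0.09273728596959431 tooly [-0.0182  0.0108 -0.9998]
```

View pics/w26z.png

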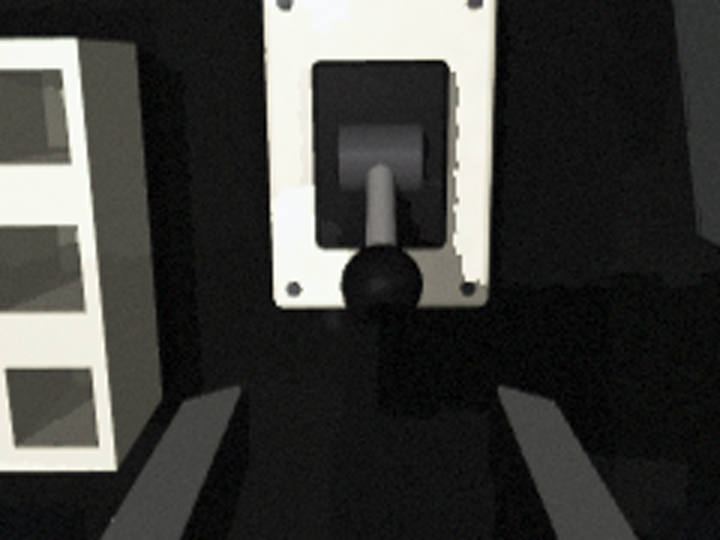

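```bash
python3 - <<'E'
from w import *
d=np.load("pics/w26.npz"); c={"K":d["K"],"T":d["T"]}
p=toplane(c,(382/3+200,283/3+100),.133); print(p); go(np.r_[p[0,:2],.114])
E
```

```text
[[ 0.4981 -0.0845  0.133 ]]
slide tot [0.0047 0.0922 0.0085] len 0.09270699835327478 tooly [-0.0182  0.0108 -0.9998]
```

Emit:
step_arm:
  plan:
    - {"grip": -0.1,"slide": [0.0047,0,0.0085],"spin": 0}
    - {"grip": -0.1,"slide": [0,0.018,0],"spin": 0}
    - {"grip": -0.1,"slide": [0,0.018,0],"spin": 0}
    - {"grip": -0.1,"slide": [0,0.018,0],"spin": 0}
    - {"grip": -0.1,"slide": [0,0.018,0],"spin": 0}
    - {"grip": -0.1,"slide": [0,0.018,0],"spin": 0}
    - {"grip": -0.1,"slide": [0,0.002,0],"spin": 0}
    - {"grip": -0.1,"slide": [0,0,0],"spin": 0}
    - {"grip": 0.8,"slide": [0,0,0],"spin": 0}
    - {"grip": 0.8,"slide": [0,0,0],"spin": 0}
    - {"grip": 0.8,"slide": [0,0,0],"spin": 0}
    - {"grip": 0.8,"slide": [0,0,0],"spin": 0}
    - {"grip": 0.8,"slide": [0,0,0],"spin": 0}
    - {"grip": 0.8,"slide": [0,0,0],"spin": 0}
  force: 10

```text
time_s: 59.18
ee_pos: [0.4985, -0.084, 0.1141]
eef_rot: [-1.59, 0.009, -1.737]
force: [1.3, 4.3, 1.7]
grip_width: 0.0223
```

Emit:
step_arm:
  plan:
    - {"grip": 0.8,"slide": [0,-0.003,0.006],"spin": 0}
    - {"grip": 0.8,"slide": [0,-0.0024,0.006],"spin": 0}
    - {"grip": 0.8,"slide": [0,-0.0017,0.006],"spin": 0}
    - {"grip": 0.8,"slide": [0,-0.0012,0.006],"spin": 0}
    - {"grip": 0.8,"slide": [0,-0.0007,0.006],"spin": 0}
    - {"grip": 0.8,"slide": [0,-0.0002,0.006],"spin": 0}
    - {"grip": 0.8,"slide": [0,0.0004,0.006],"spin": 0}
    - {"grip": 0.8,"slide": [0,0.0009,0.006],"spin": 0}
    - {"grip": 0.8,"slide": [0,0.0014,0.006],"spin": 0}
    - {"grip": 0.8,"slide": [0,0.0021,0.006],"spin": 0}
    - {"grip": 0.8,"slide": [0,0.002,0.004],"spin": 0}
    - {"grip": 0.8,"slide": [0,0,0],"spin": 0}

```text
time_s: 60.18
ee_pos: [0.5641, -0.0947, 0.1172]
eef_rot: [-1.584, 0.009, -1.737]
force: [6.9, 6.3, 13.9]
grip_width: 0.0225
```

```bash
python3 - <<'E'
from w import *
st(); c,im=snap("wrist","pics/w27.png"); cv2.imwrite("pics/w27z.png",cv2.resize(im[100:280,200:440],None,fx=3,fy=3,interpolation=cv2.INTER_CUBIC))
E
```

```text
t 60.18 p [ 0.5641 -0.0947  0.1172] rot [-1.5836  0.009  -1.7372] F [ 6.8528  6.3119 13.8683] w 0.0225 q [-0.2345  0.4153  1.5201  0.0086  1.2197  1.4996]
```

View pics/w27z.png

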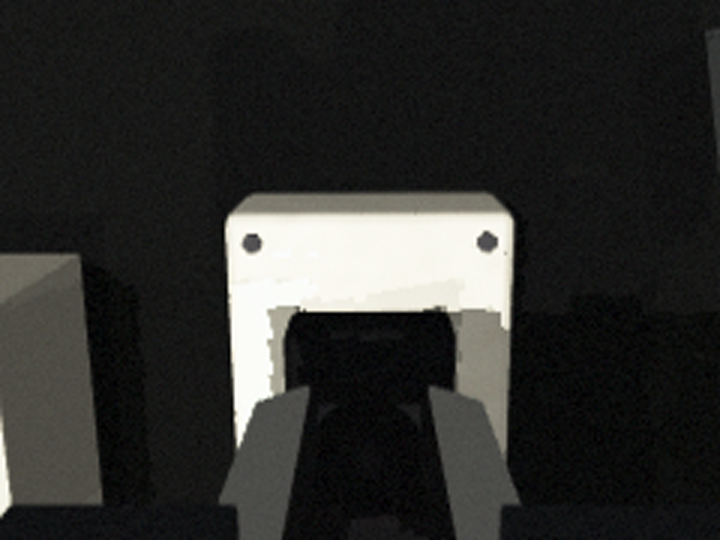

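Emit:
step_arm:
  plan:
    - {"grip": -0.2,"slide": [0,0,0],"spin": 0}
    - {"grip": -0.2,"slide": [0,0,0],"spin": 0}
    - {"grip": -0.2,"slide": [0,0,0],"spin": 0}
    - {"grip": -0.2,"slide": [0,-0.02,0],"spin": 0}
    - {"grip": -0.2,"slide": [0,-0.025,0],"spin": 0}
    - {"grip": -0.2,"slide": [0,-0.025,0],"spin": 0}
    - {"grip": -0.2,"slide": [0,-0.02,-0.015],"spin": 0}
    - {"grip": 1,"slide": [0,0,-0.02],"spin": 0}
    - {"grip": 1,"slide": [0,0,-0.02],"spin": 0}
    - {"grip": 1,"slide": [0,0,-0.018],"spin": 0}
    - {"grip": 1,"slide": [0,0,0],"spin": 0}
    - {"grip": 1,"slide": [0,0,0],"spin": 0}

```text
time_s: 61.23
ee_pos: [0.4907, -0.0842, 0.2065]
eef_rot: [-1.59, 0.007, -1.738]
force: [0.6, -0.9, -1.5]
grip_width: 0.0266
```

```bash
python3 - <<'E'
from w import *
st(); c,im=snap("wrist","pics/w28.png"); np.savez("pics/w28.npz",K=c["K"],T=c["T"]); cv2.imwrite("pics/w28z.png",cv2.resize(im[60:240,200:440],None,fx=3,fy=3,interpolation=cv2.INTER_CUBIC))
R=lambda a:np.array([[np.cos(a),-np.sin(a)],[np.sin(a),np.cos(a)]])
p=np.array([.531,-.09])+R(-.166)@[-.004,0]; print(p); go(np.r_[p,.118])
E
```

```text
t 61.23 p [ 0.4907 -0.0842  0.2065] rot [-1.5901  0.0074 -1.7377] F [ 0.5656 -0.9358 -1.4894] w 0.0266 q [-0.247   0.1767  1.6149  0.0059  1.3698  1.4894]
[ 0.5271 -0.0893]
slide tot [-0.0003  0.0876  0.0379] len 0.0954520198696746 tooly [-0.0179  0.0106 -0.9998]
```

View pics/w28z.png

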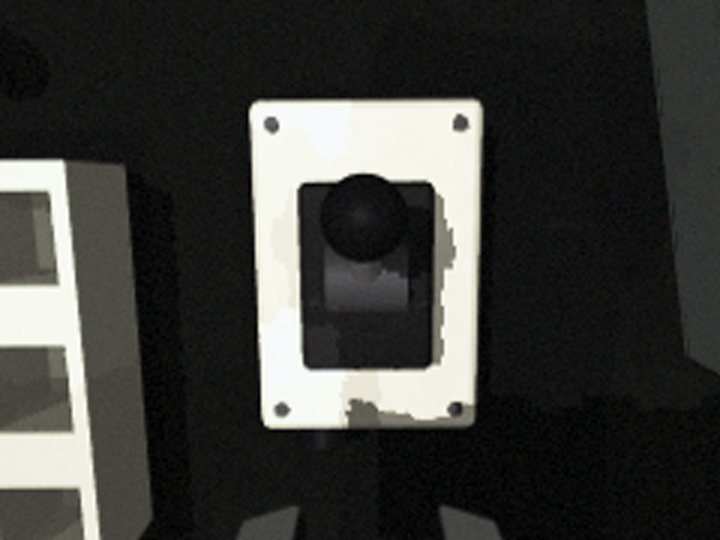

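Emit:
step_arm:
  plan:
    - {"grip": 1,"slide": [0,0,0.019],"spin": 0}
    - {"grip": 1,"slide": [0,0,0.017],"spin": 0}
    - {"grip": 1,"slide": [0,0,0],"spin": 0}
    - {"grip": 1,"slide": [0,0.02,0],"spin": 0}
    - {"grip": 1,"slide": [0,0.02,0],"spin": 0}
    - {"grip": 1,"slide": [0,0.02,0],"spin": 0}
    - {"grip": 1,"slide": [0,0.02,0],"spin": 0}
    - {"grip": 1,"slide": [0,0.008,0],"spin": 0}
    - {"grip": 1,"slide": [0,0,0],"spin": 0}
    - {"grip": 1,"slide": [0,0,0.004],"spin": 0}
    - {"grip": 1,"slide": [0,0,0.003],"spin": 0}
    - {"grip": 1,"slide": [0,0,0],"spin": 0}

```text
time_s: 62.28
ee_pos: [0.5329, -0.0905, 0.1185]
eef_rot: [-1.589, 0.007, -1.737]
force: [0.1, -0.4, -0.1]
grip_width: 0.0004
```

Emit:
step_arm:
  plan:
    - {"grip": 1,"slide": [0,0,0.003],"spin": 0}
    - {"grip": 1,"slide": [0,0,0.002],"spin": 0}
    - {"grip": 1,"slide": [0,0,0],"spin": 0}

```text
time_s: 62.53
ee_pos: [0.537, -0.0912, 0.1175]
eef_rot: [-1.59, 0.008, -1.737]
force: [0.2, -0.4, 0.8]
grip_width: 0.0003
```

Emit:
step_arm:
  plan:
    - {"grip": 1,"slide": [0,0,0.003],"spin": 0}
    - {"grip": 1,"slide": [0,0,0],"spin": 0}

```text
time_s: 62.7
ee_pos: [0.5399, -0.0916, 0.1172]
eef_rot: [-1.59, 0.008, -1.737]
force: [-0.7, 0.5, -0.2]
grip_width: 0.0003
```

Emit:
step_arm:
  plan:
    - {"grip": 1,"slide": [0,0,0.003],"spin": 0}
    - {"grip": 1,"slide": [0,0,0],"spin": 0}

```text
time_s: 62.87
ee_pos: [0.5429, -0.0922, 0.1171]
eef_rot: [-1.59, 0.008, -1.738]
force: [-1.0, -0.2, -0.6]
grip_width: 0.0008
```

Emit:
step_arm:
  plan:
    - {"grip": 1,"slide": [0,0,0.003],"spin": 0}
    - {"grip": 1,"slide": [0,0,0],"spin": 0}

```text
time_s: 63.03
ee_pos: [0.5457, -0.0926, 0.117]
eef_rot: [-1.591, 0.008, -1.738]
force: [-0.9, 0.5, 0.8]
grip_width: 0.0007
```

Emit:
step_arm:
  plan:
    - {"grip": 1,"slide": [0,0,0.002],"spin": 0}
    - {"grip": 1,"slide": [0,0,0],"spin": 0}

```text
time_s: 63.2
ee_pos: [0.5466, -0.0927, 0.1167]
eef_rot: [-1.594, 0.008, -1.737]
force: [-7.9, 0.6, 2.5]
grip_width: 0.0005
```

Emit:
step_arm:
  plan:
    - {"grip": 1,"slide": [0,0,0.002],"spin": 0}
    - {"grip": 1,"slide": [0,0,0],"spin": 0}

```text
time_s: 63.37
ee_pos: [0.5473, -0.0928, 0.1164]
eef_rot: [-1.597, 0.008, -1.737]
force: [-17.7, 2.8, 5.8]
grip_width: 0.0004
```

Emit:
step_arm:
  plan:
    - {"grip": 1,"slide": [0,0,-0.01],"spin": 0}
    - {"grip": 1,"slide": [0,0,-0.012],"spin": 0}
    - {"grip": 1,"slide": [0,-0.01,-0.01],"spin": 0}
    - {"grip": 1,"slide": [0,-0.02,0],"spin": 0}
    - {"grip": 1,"slide": [0,-0.025,0],"spin": 0}
    - {"grip": 1,"slide": [0,-0.025,0],"spin": 0}
    - {"grip": 1,"slide": [0,-0.025,-0.015],"spin": 0}
    - {"grip": 1,"slide": [0,-0.025,-0.02],"spin": 0}
    - {"grip": 1,"slide": [0,-0.025,-0.02],"spin": 0}
    - {"grip": 1,"slide": [0,-0.025,-0.02],"spin": 0}
    - {"grip": 1,"slide": [0,0,0],"spin": 0}
    - {"grip": 1,"slide": [0,0,0],"spin": 0}

```text
time_s: 64.37
ee_pos: [0.4475, -0.0776, 0.3005]
eef_rot: [-1.587, 0.007, -1.738]
force: [1.4, 0.5, -1.0]
grip_width: 0.0005
```

```bash
python3 - <<'E'
from w import *
st(); c,im=snap("wrist","pics/w29.png"); np.savez("pics/w29.npz",K=c["K"],T=c["T"]); cv2.imwrite("pics/w29z.png",cv2.resize(im[0:200,200:440],None,fx=3,fy=3,interpolation=cv2.INTER_CUBIC))
c,im=snap("side","pics/s29.png"); cv2.imwrite("pics/s29z.png",cv2.resize(im[130:330,220:420],None,fx=3,fy=3,interpolation=cv2.INTER_CUBIC))
E
```

```text
t 64.37 p [ 0.4475 -0.0776  0.3005] rot [-1.5868  0.0073 -1.7376] F [ 1.3763  0.5399 -0.9521] w 0.0005 q [-0.2561  0.0257  1.5664  0.0058  1.5661  1.4814]
```

View pics/w29.png

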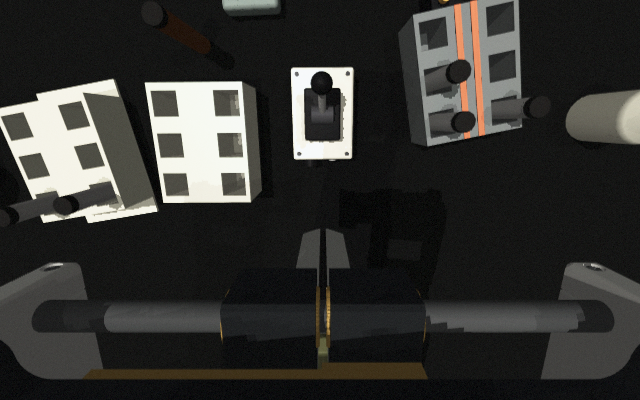

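View pics/w29z.png

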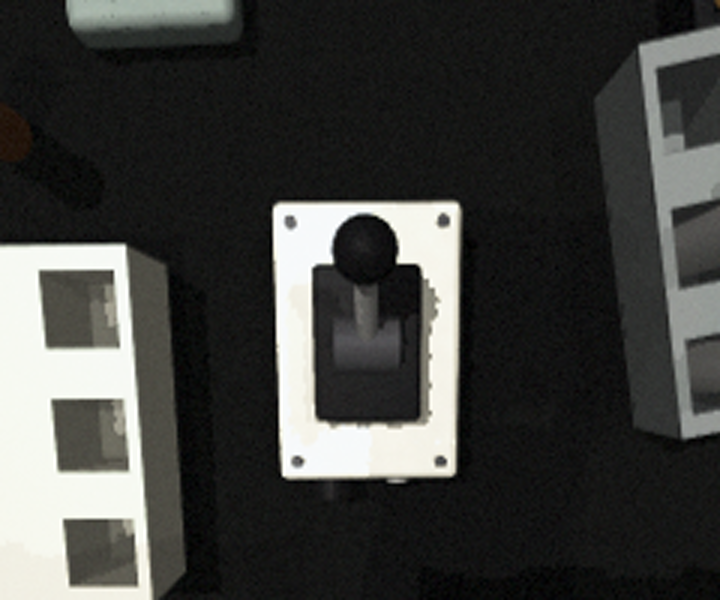

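View pics/s29z.png

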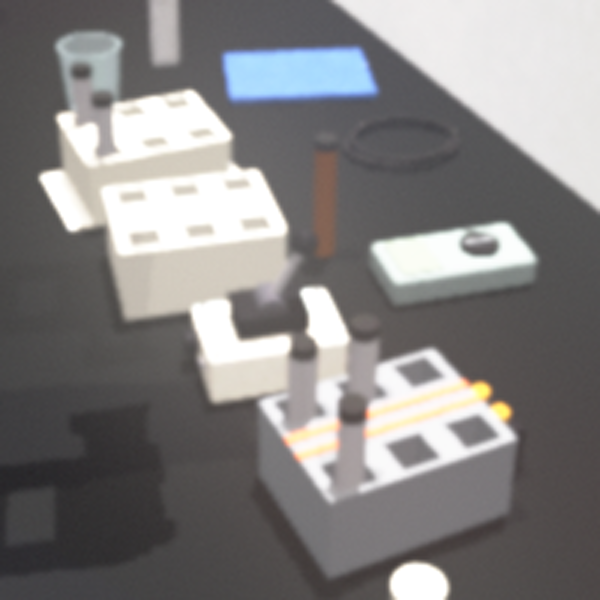

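```bash
python3 - <<'E'
from w import *
d=np.load("pics/w29.npz"); c={"K":d["K"],"T":d["T"]}; cs=cams.calibration("side")
def tri(l):
    A=np.zeros((3,3));b=np.zeros(3)
    for k,uv in l:
        o,v=ray(k,uv); v=v[0]/np.linalg.norm(v[0]); P=np.eye(3)-np.outer(v,v); A+=P;b+=P@o
    return np.linalg.solve(A,b)
print("ball",tri([(c,(365/3+200,249/3)),(cs,(304/3+220,244/3+130))]),toplane(c,(365/3+200,249/3),.133))
for n,w,s in(("c mid-left",(458,71),(366,322)),("c near-left",(463,122),(303,340)),("c near-right",(539,107),(351,400)),("sp near-left",(5,217),(81,71)),("sp near-right",(66,205),(102,99))):
    print(n,tri([(c,w),(cs,(s[0]/3+220,s[1]/3+130))]))
E
```

```text
ball [ 0.5651 -0.0952  0.1285] [[ 0.5642 -0.095   0.133 ]]
c mid-left [ 0.5512 -0.247   0.1452]
c near-left [ 0.495  -0.2497  0.1458]
c near-right [ 0.4968 -0.3339  0.148 ]
sp near-left [0.4738 0.3347 0.1389]
sp near-right [0.4754 0.2511 0.1391]
```

```bash
python3 -c "
from station import hand_in,get_obs
print(hand_in(), get_obs()['time_s'])"
```

```text
the job is handed in; nothing more can be done
the job is handed in; nothing more can be done
```

The job is handed in at about 64 s of robot time. The supply was switched off first, all five rods were sorted by weight, and the supply was switched fully back on.

| Rod (store well) | Measured weight | Placed in |
|---|---|---|
| Middle right | about 580 g | Cell, near-left well |
| Far right | about 600 g | Cell, middle-left well |
| Middle left | about 443 g | Cell, near-right well |
| Far left | about 346 g | Spares rack, near-right well |
| Near left | about 197 g | Spares rack, near-left well |

The 443 g rod lies within the 50 g allowance, so either rack would do. The 346 g reading is good to about 15 g, so it is clearly on the light side.

**Last checks:**
- **Lever:** I pushed it onto its stop at both ends. At the end the ball sits at x ≈ 0.564, where full ON should be.
- **Rods:** the store is empty and every rod stands upright in its well. Tops measured about 145–148 mm in the cell. They read about 139 mm in the spares rack, which is a blurred, rougher view; fully seated is 148 mm.
- **Others:** the bottle, beaker, meter and brown look-alike were not touched.

**What went wrong or disagreed:**
- My first push on the lever, with closed fingers, rode onto the ball at about 31 N and slipped past it, so I gripped the ball instead.
- The spares rack moved about 7 mm during the run; I measured it again before placing the last rod.

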